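# Make up a damping-disc pack for the hoist in the gauge tube

### The job

Stack black damping discs flat in the slotted gauge tube until the top of the stack is level with the red line: first put in every loose disc lying on the bench, then make up the rest one at a time from the foot of the chute with its draw slide. Draw no more than are needed, leave the other discs in the chute and finish with the slide pushed fully home; do not disturb the wrench, the bottle or the mug.

Things in the scene. Friction and masses are not known exactly. Their poses are not given: they have to be found in the camera images.
- loose_disc1: Hard black polymer damping disc, 60 mm diameter, 18 mm thick, about 70 g, plain, no hole; origin at its centre, z along its axis, either face is the same. At the start it lies flat and alone on the bench; one to three of the loose discs are there, the others absent.
- loose_disc2: Hard black polymer damping disc, 60 mm diameter, 18 mm thick, about 70 g, plain, no hole; origin at its centre, z along its axis, either face is the same. At the start it lies flat and alone on the bench; one to three of the loose discs are there, the others absent.
- loose_disc3: Hard black polymer damping disc, 60 mm diameter, 18 mm thick, about 70 g, plain, no hole; origin at its centre, z along its axis, either face is the same. At the start it lies flat and alone on the bench; one to three of the loose discs are there, the others absent.
- chute_disc1: Hard black polymer damping disc, 60 mm diameter, 18 mm thick, about 70 g, plain, no hole; origin at its centre, z along its axis, either face is the same. At the start number 1 from the bottom of the five in the chute.
- chute_disc2: Hard black polymer damping disc, 60 mm diameter, 18 mm thick, about 70 g, plain, no hole; origin at its centre, z along its axis, either face is the same. At the start number 2 from the bottom of the five in the chute.
- chute_disc3: Hard black polymer damping disc, 60 mm diameter, 18 mm thick, about 70 g, plain, no hole; origin at its centre, z along its axis, either face is the same. At the start number 3 from the bottom of the five in the chute.
- chute_disc4: Hard black polymer damping disc, 60 mm diameter, 18 mm thick, about 70 g, plain, no hole; origin at its centre, z along its axis, either face is the same. At the start number 4 from the bottom of the five in the chute.
- chute_disc5: Hard black polymer damping disc, 60 mm diameter, 18 mm thick, about 70 g, plain, no hole; origin at its centre, z along its axis, either face is the same. At the start number 5 from the bottom of the five in the chute.
- chute: Fixed upright grey chute, 86 x 82 mm in plan, capped top 115 mm above the bench, 67 mm square inside, on a base plate 90 mm wide, 8 mm high, reaching 70 mm before and 160 mm behind the stack. Origin on the bench under the stack's axis; the slide draws out along this body's -x axis, roughly towards the robot. The front wall starts 38 mm above the bench: only the lowest disc can leave.
- stack_foot (a point): Centre of the underside of the lowest disc when the slide is home: on the stack's axis, 12 mm above the bench.
- slide (a joint): Steel draw slide through the foot of the chute: 0 = home (pushed in), grows as it is drawn out, to its stop at 0.105 m. Drawn to the stop it has carried the lowest disc clear of the chute while the block behind the pocket holds up the discs above. When the emptied slide is pushed fully home the next disc drops into the pocket. Moves with about 2 to 6 N, stays where left.
- pocket (a point): Point on the floor of the slide's pocket, 12 mm above the bench, where the centre of the carried disc's underside comes to lie within about 5 mm as the slide is drawn; moves with the slide, 94 mm in front of the stack's axis when fully drawn. The pocket is open at both sides (the chute's +y and -y): its floor is 4 mm thick and only 44 mm wide, so fingers pass down beside it; a block 16 mm high behind the disc, a lip 7 mm high before it.
- slide_handle (a point): Centre of the top of the slide's handle, a black upright post 20 x 20 mm (sides along the chute's axes), 43 mm high, top 55 mm above the bench, 110 mm in front of the stack's axis when home; moves with the slide. It can be pinched from above.
- tube: Fixed aluminium gauge tube on a 100 x 100 x 10 mm base plate: two facing wall shells (at this body's +x and -x), 66 mm inside diameter, 5 mm thick, with open slots 44 mm wide facing its +y and -y over the full height: fingers holding a disc across y go down in the slots. Walls end 84 mm above the bench, then a flared rim to 94 mm, about 85 mm across. Origin on the bench under its axis.
- tube_floor (a point): Centre of the tube's floor, 10 mm above the bench.
- mark (a point): On the tube's axis at the height of the upper edge of the red line round the walls: 72 mm above the tube's floor (four discs), 82 mm above the bench.
- wrench: Bystander: steel wrench 190 mm long lying on the bench; leave alone.
- oil_bottle: Bystander: grey bottle 60 mm diameter, 150 mm high; leave alone.
- mug: Bystander: white mug, 80 mm diameter, 90 mm high; leave alone.

How it is judged:
By the outcome, as a careful person would: the job done as asked, in the order asked, and still so for the second after the job is handed in, with the robot touching nothing.
Of loose_disc1, loose_disc2, loose_disc3 only 1 to 3 are there at a start; the rules pass over those that are not, and their reading is None.
At some moment in a run one of loose_disc1, loose_disc2, loose_disc3 may be knocked a few centimetres aside while the robot is not near it.
Once in a run the grip may slacken for a moment while it holds something.
It also fails if it takes over 210 s, if anything falls off the work surface, if the arm or the gripper's body presses on something with over 40 N, if the wrist force passes 120 N, or if a joint passes its speed limit or range.

### The arm

A 6-joint arm with a two-finger parallel gripper is mounted at the origin on the work surface. World frame = base frame: x ahead of the robot, y to its left, z up, the work surface at z = 0. Lengths are in m, angles in rad, forces in N, time in s.
With the tool pointing down it reaches from about 0.3 to 0.875 m from the base axis. Payload 4.2 kg.
Tool frame: the origin (TCP) lies midway between the tips of the shut fingers; the grasp point (between the pads) lies 19 mm behind it; y points along the fingers, x is the direction in which the jaws open and shut, and the axes are right-handed (so a half turn about y gives the same grasp; the last joint's range is limited). The gripper opens to 85 mm and grips with 20 to 120 N. Pads are 22 mm wide; open, the fingers measure 114 mm over their backs; the gripper's body (76 mm by 85 mm) begins 54 mm behind the grasp point. The pads swing forward as they close: fully open they stand 13 mm farther back than shut.
Start: joints at [-0.02, 0.32, 1.565, -0, 1.257, -0.02], TCP at [0.575, 0, 0.231] pointing down, gripper open.
Joint ranges: [-3.11, 3.11], [-0.84, 2.01], [0.21, 2.61], [-1.34, 4.49], [0.05, 2.63], [-2.56, 2.56]. Speed limits (rad/s): [2.57, 2.57, 3.14, 3.14, 3.14, 3.14].

### API

Orientations are given as [roll, pitch, yaw] about the fixed x, y, z axes, in that order (R = Rz(yaw) Ry(pitch) Rx(roll)).
In Python, from workcell import bot gives the robot as it stands. The module is installed in compiled form; this text tells all that it offers.
- The arm moves only by the tool arm_command, never from a script. Its argument "motion" is a list that holds one entry, the list of rows, each a list of 7 numbers: the shift along the tool's x, y, z in cm, then the turn, a rotation vector about the tool's x, y, z in rad, then the closure, from 0 (fully open) to 1 (shut). A call has 1 to 10 rows; each row is the pose to reach, as a shift and turn from the pose commanded when the call began, along the tool's axes at that moment; what a row does not reach only later rows make up. A row lasts 1/8 s, in which the tool goes at most 62.5 mm and 10.7 degrees, less where a joint would pass 70% of its speed; a pose out of reach is approached as far as the arm can. A call with a gripper value outside its range is refused whole. The fingers move at their own pace and stop on an object; "newtons" is the grip in N (left out, the last holds). Time passes only in rows, so rows that repeat a pose let the fingers close. It gives the time, the measured TCP pose, the force and the opening at its end, in the units of the state.
- bot.get_state(): the state, without advancing time (a new reading comes with each control period).
- bot.grab_frame(name): name is "scene" or "side" or "wrist"; returns the picture (420x560x3 uint8, red, green, blue); there is no depth.
- bot.camera_model(name): a dict with "vertical_fov" (degrees; the focal length in pixels is half the picture's height over the tangent of half this angle, whatever the lens; pixels are square), "cx", "cy" (the principal point, pixels), "R" (3x3) and "t" (3): a world point X has camera coordinates R X + t; the wrist camera has in their place "tool_from_camera" (4x4, takes a point from camera to tool coordinates, whose origin is the TCP and whose axes are the tool frame's). Camera axes: x right, y down, z forward; pixel columns grow to the right and rows downward; lengths in m; the calibration is good to about 2 mm. A picture is of the moment at which its call begins: read the wrist's pose just before it. camera_model takes no time and is no camera call.
- bot.finish_job(): hands the job in, once; it reports no verdict.
The state is a dict: "time": time; "joint_positions": joint angles; "qd": joint speeds; "tau": joint torques, N m; "eef_pos": TCP position; "orientation": TCP orientation; "force": force on the tool from outside, world axes, zero at the start; "ft_torque": the same for the moment, N m; "grip_width": opening from 0.0 (shut) to 1.0 (fully open).
Only numpy, scipy, OpenCV 4.12 (cv2) and the standard library are available. Lean on these libraries where they do the work, as an engineer would, in place of code of your own. Each camera call takes 0.05 s, during which the arm holds its last target.

## Working session

There is one attempt and no reset: what is moved stays moved. The work goes in short steps, Python scripts to look and compute and a tool call to move; the robot and the scene stay as the last step left them, time stands still between calls to the robot, and variables do not carry over. Pictures are saved under pics/ and viewed, and the job is handed in when it is done.

Besides the shell and the picture viewer there is one more tool, called after "Emit:" in YAML: its name, and indented under it one key for each argument. arm_command: Moves the arm, as the interface text tells. Its arguments: {"type":"object","properties":{"motion":{"type":"array"},"newtons":{"type":"number"}},"required":["motion"]}

```bash
mkdir -p pics
python3 - <<'E'
from workcell import bot
import cv2
print(bot.get_state())
for n in ["scene","side","wrist"]:
    f=bot.grab_frame(n); cv2.imwrite(f"pics/a_{n}.png",f[:,:,::-1]); print(n,bot.camera_model(n))
E
```

```text
{'time': 0.0, 'joint_positions': array([-2.00445622e-02,  3.20302762e-01,  1.56568565e+00,  1.72098921e-06,
        1.25741044e+00, -2.00122620e-02]), 'qd': array([-5.34127603e-04, -6.27852027e-07,  1.93591325e-04, -1.66345697e-03,
        6.66625107e-04,  1.92456748e-04]), 'tau': array([ 7.05825660e-04, -4.15526962e+01, -2.34157133e+01, -1.88356019e-06,
        8.09230405e-03,  1.54784908e-05]), 'eef_pos': array([ 5.74516055e-01, -1.46334760e-05,  2.30473458e-01]), 'orientation': array([-1.57075855e+00,  1.80580719e-03, -3.27980843e-05]), 'force': array([ 0.17766319, -0.07443755,  0.02756768]), 'ft_torque': array([ 0.01414252, -0.06797458,  0.0215859 ]), 'grip_width': 0.998201678281211}
scene {'vertical_fov': 53.70856046711409, 'cx': 278.04415559346853, 'cy': 210.51843829740284, 'R': array([[-0.00972302,  0.99983801, -0.01514644],
       [ 0.72997901, -0.00325494, -0.68346181],
       [-0.6834004 , -0.01770189, -0.72982911]]), 't': array([-0.00169609, -0.34800241,  1.6086301 ])}
side {'vertical_fov': 55.244733552034816, 'cx': 274.44231788149784, 'cy': 206.8171000305925, 'R': array([[-0.90826971, -0.41824718,  0.01074368],
       [-0.19996074,  0.41139413, -0.88925282],
       [ 0.3675076 , -0.80982972, -0.45728984]]), 't': array([0.51438105, 0.20306252, 0.78747722])}
wrist {'vertical_fov': 60.264135133046146, 'cx': 278.1763772175345, 'cy': 210.72183875125003, 'tool_from_camera': array([[ 9.99999367e-01, -5.74403171e-04, -9.67773530e-04,
         1.14424385e-04],
       [ 7.59981902e-04, -2.89569324e-01,  9.57156742e-01,
        -1.43329897e-01],
       [-8.30031394e-04, -9.57156871e-01, -2.89568704e-01,
         7.36443654e-02],
       [ 0.00000000e+00,  0.00000000e+00,  0.00000000e+00,
         1.00000000e+00]])}
```

View pics/a_scene.png

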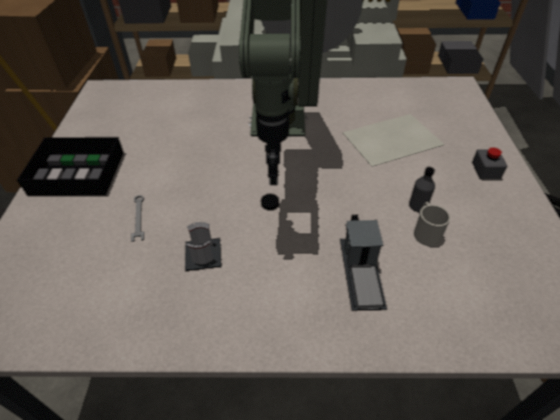

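View pics/a_side.png

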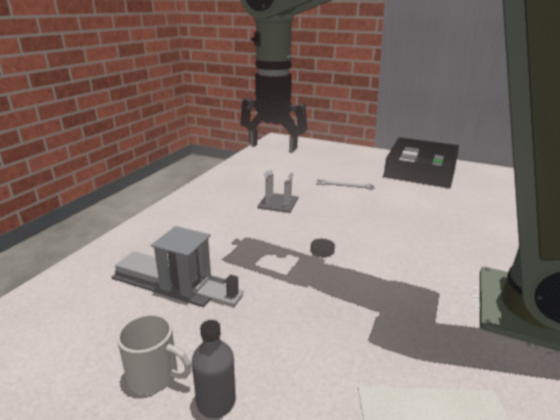

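View pics/a_wrist.png

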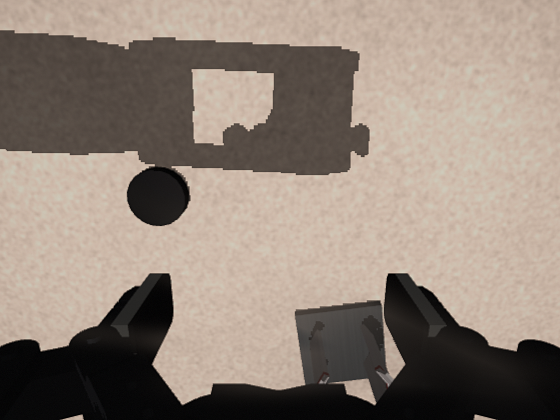

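The scene picture shows one loose disc at (270,201), the tube at (203,245), the chute at (364,240) with its handle at (354,220), the wrench at (138,217), and the bottle and mug at right. The arm may hide other discs. Next I'll measure these positions.

```bash
cat > h.py <<'E'
from workcell import bot
import cv2, numpy as np
from scipy.spatial.transform import Rotation as Ro
def cam(n,st=None):
    m=bot.camera_model(n); f=210/np.tan(np.radians(m["vertical_fov"]/2))
    K=np.array([[f,0,m["cx"]],[0,f,m["cy"]],[0,0,1]])
    if n=="wrist":
        T=np.eye(4);T[:3,:3]=Ro.from_euler("xyz",st["orientation"]).as_matrix();T[:3,3]=st["eef_pos"]
        W=np.linalg.inv(T@m["tool_from_camera"]);return K,W[:3,:3],W[:3,3]
    return K,np.array(m["R"]),np.array(m["t"])
def ray(c,uv,z):
    K,R,t=c; d=R.T@np.linalg.inv(K)@np.array([uv[0],uv[1],1.]); o=-R.T@t
    return o+d*(z-o[2])/d[2]
def proj(c,X):
    K,R,t=c; p=K@(R@np.array(X,float)+t); return p[:2]/p[2]
def grab(n,name):
    st=bot.get_state(); f=bot.grab_frame(n)[:,:,::-1].copy(); cv2.imwrite(f"pics/{name}.png",f); return f,cam(n,st),st
E
python3 - <<'E'
from h import *
st=bot.get_state()
s=cv2.imread("pics/a_scene.png"); d=cv2.imread("pics/a_side.png"); w=cv2.imread("pics/a_wrist.png")
S,D,W=cam("scene"),cam("side"),cam("wrist",st)
print("disc",ray(S,(270,201),.018),ray(D,(323,246),.018),ray(W,(158,194),.018))
for uv in [(348,222),(377,222),(382,246),(350,248)]: print("chute top scene",ray(S,uv,.115))
for uv in [(184,231),(210,240),(181,251),(154,240)]: print("chute top side",ray(D,uv,.115))
print("tube plate",[ray(S,u,.01)[:2].round(3) for u in [(187,240),(220,240),(222,267),(184,268)]])
print("tube plate W",[ray(W,u,.01)[:2].round(3) for u in [(296,312),(380,302)]])
print("handle",ray(S,(354,217),.055),ray(D,(232,278),.055))
a=cv2.resize(s[170:320,120:480],None,fx=2.2,fy=2.2,interpolation=cv2.INTER_CUBIC);cv2.imwrite("pics/a_s2.png",a)
b=cv2.resize(d[150:320,100:380],None,fx=2.8,fy=2.8,interpolation=cv2.INTER_CUBIC);cv2.imwrite("pics/a_d2.png",b)
# all-of-bench darkness coverage: where robot base region visible
for X in [(.3,0,0),(.3,.2,0),(.3,-.2,0),(.85,0,0),(.6,.5,0),(.6,-.5,0)]: print(X,proj(S,X).round(),proj(D,X).round())
E
```

```text
disc [ 0.45306291 -0.01857506  0.018     ] [ 0.44522769 -0.0121695   0.018     ] [ 0.45218222 -0.01629504  0.018     ]
chute top scene [0.62671432 0.19391297 0.115     ]
chute top scene [0.62699517 0.26998276 0.115     ]
chute top scene [0.70709858 0.2701973  0.115     ]
chute top scene [0.71324448 0.18977746 0.115     ]
chute top side [0.67690271 0.20389288 0.115     ]
chute top side [0.61036808 0.21022865 0.115     ]
chute top side [0.63800903 0.26670783 0.115     ]
chute top side [0.70898087 0.25771487 0.115     ]
tube plate [array([ 0.601, -0.255]), array([ 0.602, -0.159]), array([ 0.696, -0.144]), array([ 0.699, -0.247])]
tube plate W [array([ 0.594, -0.158]), array([ 0.69 , -0.145])]
handle [0.5546072  0.22506256 0.055     ] [0.55200033 0.22958092 0.055     ]
(0.3, 0, 0) [277. 172.] [383. 271.]
(0.3, 0.2, 0) [336. 172.] [361. 330.]
(0.3, -0.2, 0) [218. 173.] [398. 230.]
(0.85, 0, 0) [274. 320.] [180. 219.]
(0.6, 0.5, 0) [450. 241.] [115. 399.]
(0.6, -0.5, 0) [104. 242.] [325. 172.]
```

```bash
sleep 0
```

```text
(no output)
```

View pics/a_s2.png

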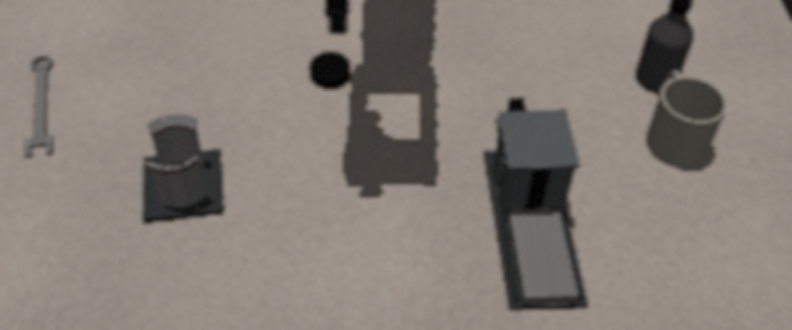

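View pics/a_d2.png

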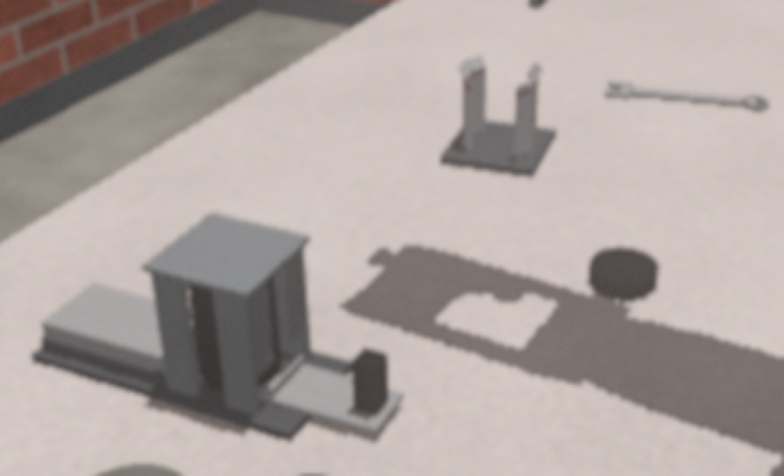

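One loose disc is visible: scene, side and wrist all put it near (0.452,-0.017). I'll turn the jaws across world y, move above it and look.

Emit:
arm_command:
  motion:
    - [[-12.2,3,-1.7,0,-1.571,0,0],[-12.2,3,-1.7,0,-1.571,0,0],[-12.2,3,-1.7,0,-1.571,0,0],[-12.2,3,-1.7,0,-1.571,0,0],[-12.2,3,-1.7,0,-1.571,0,0],[-12.2,3,-1.7,0,-1.571,0,0],[-12.2,3,-1.7,0,-1.571,0,0],[-12.2,3,-1.7,0,-1.571,0,0],[-12.2,3,-1.7,0,-1.571,0,0],[-12.2,3,-1.7,0,-1.571,0,0]]
  newtons: 50

```text
time: 1.4
eef_pos: [0.4528, -0.017, 0.2011]
orientation: [-1.57, -0.0, 1.57]
force: [1.0, 0.6, -1.0]
grip_width: 1.002
```

Run:
```python
from h import *
f,c,st=grab("wrist","b_w"); print(st["eef_pos"],st["orientation"],st["joint_positions"])
g=cv2.cvtColor(f,cv2.COLOR_BGR2GRAY)
m=((g<45)*255).astype(np.uint8)
for k in cv2.findContours(m,cv2.RETR_EXTERNAL,cv2.CHAIN_APPROX_NONE)[0]:
    if cv2.contourArea(k)>800: print(cv2.fitEllipse(k),cv2.contourArea(k),ray(c,cv2.fitEllipse(k)[0],.012))
grab("scene","b_s");
```

```text
[ 0.45283499 -0.01699933  0.20114227] [-1.57041308e+00 -3.92330451e-05  1.57007725e+00] [-6.29133588e-02  1.51983981e-01  1.87365803e+00  1.70696301e-05
  1.11633558e+00 -1.63299811e+00]
((533.942626953125, 293.7249450683594), (29.506248474121094, 56.710479736328125), 123.24491882324219) 1272.5 [0.56905335 0.24616756 0.012     ]
((300.0006103515625, 351.80096435546875), (158.30337524414062, 582.6629028320312), 87.8395004272461) 39442.0 [0.63955748 0.00621372 0.012     ]
((274.733154296875, 179.85769653320312), (63.42433166503906, 64.3338851928711), 16.192537307739258) 3203.0 [ 0.44919148 -0.02044056  0.012     ]
```

View pics/b_w.png

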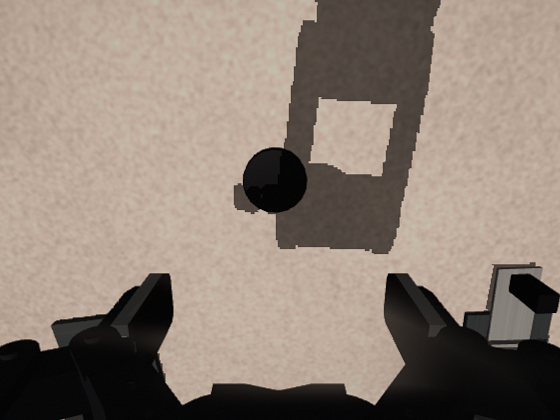

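View pics/b_s.png

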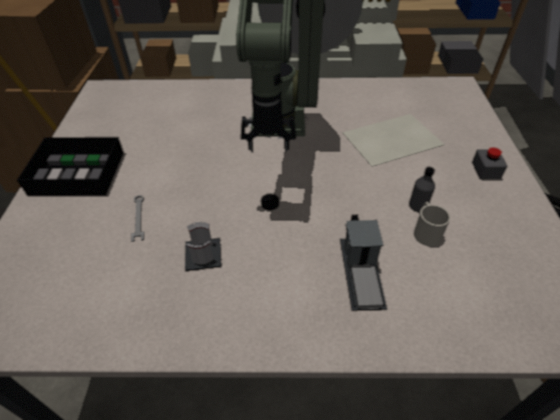

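The picture shows only the one loose disc, at wrist (275,180) and scene (270,202), so three discs will be needed from the chute. Descending to grip it near its upper half.

Emit:
arm_command:
  motion:
    - [[-0.15,5,0.2,0,0,0,0.0],[-0.15,10,0.2,0,0,0,0.0],[-0.15,14,0.2,0,0,0,0.0],[-0.15,17,0.2,0,0,0,0],[-0.15,18.6,0.2,0,0,0,0],[-0.15,19.7,0.2,0,0,0,0],[-0.15,19.7,0.2,0,0,0,0.25],[-0.15,19.7,0.2,0,0,0,0.5],[-0.15,19.7,0.2,0,0,0,0.5],[-0.15,19.7,0.2,0,0,0,0.5]]
  newtons: 50

```text
time: 2.75
eef_pos: [0.4517, -0.0186, 0.0053]
orientation: [-1.573, 0.0, 1.571]
force: [-1.3, -0.7, 6.8]
grip_width: 0.678
```

Run:
```python
from h import *
f,c,st=grab("wrist","c_w"); print(st["eef_pos"],st["grip_width"],st["force"])
```

```text
[ 0.45172257 -0.01855841  0.00530619] 0.6780953734163417 [-1.27302846 -0.70751909  6.84934983]
```

View pics/c_w.png

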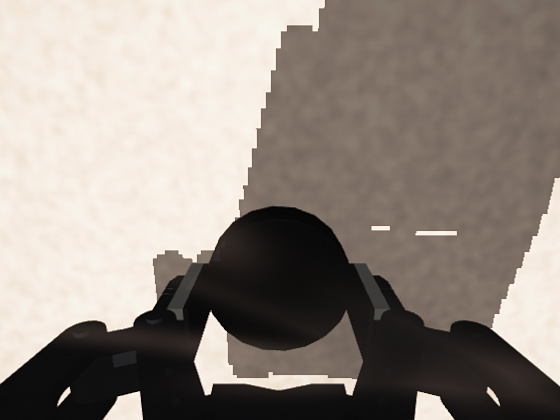

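The disc sits between the pads, at image centre (280,280). Lifting it and moving toward the tube with its yaw not yet applied, to look.

Emit:
arm_command:
  motion:
    - [[0,-1,0,0,0,0,0.5],[0,-4,0,0,0,0,0.5],[0,-9,0,0,0,0,0.5],[0,-14,0,0,0,0,0.5],[-5,-19,0,0,0,0,0.5],[-10,-22,-2,0,0,0,0.5],[-14,-22,-6,0,0,0,0.5],[-18,-22,-10,0,0,0,0.5],[-18,-22,-12,0,0,0,0.5],[-18,-22,-12,0,0,0,0.5]]
  newtons: 50

```text
time: 4.05
eef_pos: [0.5715, -0.1988, 0.224]
orientation: [-1.57, -0.0, 1.571]
force: [-1.0, 0.1, -1.2]
grip_width: 0.675
```

Run:
```python
from h import *
f,c,st=grab("wrist","d_w"); print(st["eef_pos"],st["orientation"],st["grip_width"],st["force"])
```

```text
[ 0.57149443 -0.19875898  0.22397597] [-1.57030530e+00 -3.35937235e-04  1.57078552e+00] 0.6750449018419156 [-0.98082867  0.10921804 -1.19932791]
```

View pics/d_w.png

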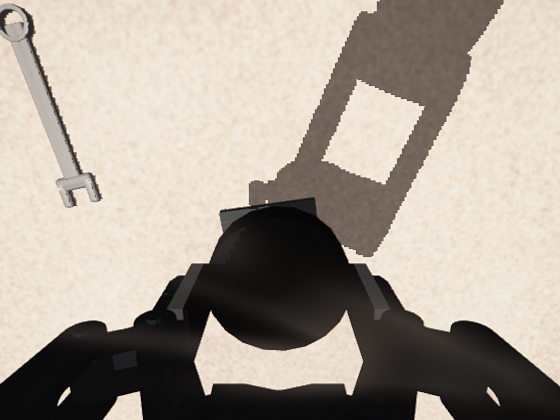

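The held disc hides the tube; only the near plate edge shows, (220,212)-(316,198). I'll move 15 cm beyond to view the tube from above.

Emit:
arm_command:
  motion:
    - [[0,0,-5,0,0,0,0.5],[0,0,-10,0,0,0,0.5],[0,0,-15,0,0,0,0.5],[0,0,-15,0,0,0,0.5],[0,0,-15,0,0,0,0.5]]

```text
time: 4.72
eef_pos: [0.7196, -0.1979, 0.2245]
orientation: [-1.569, -0.0, 1.571]
force: [0.1, -0.2, -0.4]
grip_width: 0.672
```

Run:
```python
from h import *
f,c,st=grab("wrist","e_w"); print(st["eef_pos"],st["orientation"],st["grip_width"],st["force"])
```

```text
[ 0.71959758 -0.19793216  0.22448645] [-1.56906234e+00 -1.48783600e-04  1.57145528e+00] 0.6718698836892908 [ 0.11665947 -0.21609589 -0.36575968]
```

View pics/e_w.png

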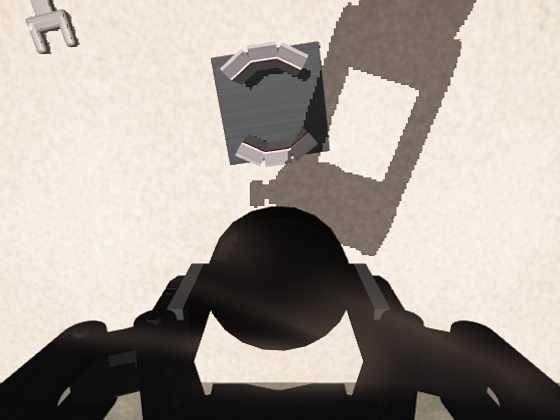

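The tube is now seen clearly: plate corners at (211,58), (319,42), (329,150) and (231,165), walls on the near and far sides, slots left and right.

Run:
```python
from h import *
st=bot.get_state(); c=cam("wrist",st)
P=np.array([ray(c,u,.01)[:2] for u in [(211,58),(319,42),(329,150),(231,165)]]);print(P,P.mean(0),[np.linalg.norm(P[i]-P[i-1]) for i in range(4)])
# rim arc end points (outer) at .094
for u in [(222,71),(308,61),(236,150),(315,138)]: print(ray(c,u,.094))
print("far/near outermost of rim axis",ray(c,(263,44),.094),ray(c,(277,166),.094))
f=cv2.imread("pics/e_w.png");cv2.imwrite("pics/e_w2.png",cv2.resize(f[30:180,190:350],None,fx=4,fy=4,interpolation=cv2.INTER_CUBIC))
```

```text
[[ 0.60721134 -0.25997256]
 [ 0.59381494 -0.16125501]
 [ 0.69121882 -0.14829947]
 [ 0.70603319 -0.24536574]] [ 0.64956957 -0.2037232 ] [np.float64(0.09989552449840404), np.float64(0.09962237188800536), np.float64(0.09826170454963963), np.float64(0.09819026223751465)]
[ 0.62486292 -0.23814116  0.094     ]
[ 0.61830583 -0.17726225  0.094     ]
[ 0.68059642 -0.23010156  0.094     ]
[ 0.67171556 -0.17079645  0.094     ]
far/near outermost of rim axis [ 0.60730446 -0.2088222   0.094     ] [ 0.69275478 -0.19920627  0.094     ]
```

View pics/e_w2.png

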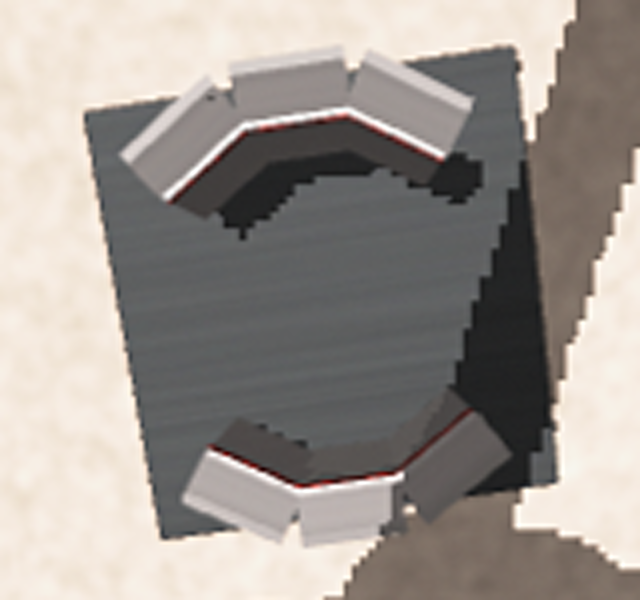

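Run:
```python
from h import *
st=bot.get_state(); c=cam("wrist",st)
z=np.array([(170,198),(245,130),(348,115),(442,158),(470,410),(400,475),(300,487),(210,450)])/4+[190,30]
P=np.array([ray(c,u,.084)[:2] for u in z]);print(P)
for i in range(4): print((P[i]+P[i+4])/2, np.linalg.norm(P[i]-P[i+4]))
# slot direction and axis yaw
d=P[6]+P[5]-P[1]-P[2]; print("axis yaw",np.arctan2(d[1],d[0]), P.mean(0))
C=np.array([.6496,-.2037]);print("yaw plate",.135)
```

```text
[[ 0.62998247 -0.23209085]
 [ 0.61829058 -0.21795483]
 [ 0.6157598  -0.19913011]
 [ 0.62309205 -0.1818759 ]
 [ 0.66847467 -0.17569927]
 [ 0.68090546 -0.18907636]
 [ 0.68322757 -0.20861793]
 [ 0.67606702 -0.2260185 ]]
[ 0.64922857 -0.20389506] 0.0682763371445462
[ 0.64959802 -0.20351559] 0.06895352941561456
[ 0.64949368 -0.20387402] 0.06813162299998896
[ 0.64957953 -0.2039472 ] 0.06895590410441123
axis yaw 0.14797448957854514 [ 0.64947495 -0.20380797]
yaw plate 0.135
```

Run:
```python
from h import *
st=bot.get_state(); c=cam("wrist",st); e=st["eef_pos"]
for u in [(279.5,206),(279.5,350),(209,276),(350,276)]:
  p=ray(c,u,e[2]+.0127); print(p-e)
```

```text
[-0.03603876  0.00036944  0.0127    ]
[0.02782775 0.00040377 0.0127    ]
[-0.00701621 -0.02773091  0.0127    ]
[-0.00699953  0.02849582  0.0127    ]
```

Emit:
arm_command:
  motion:
    - [[-0.6,0,3,0,-0.14,0,0.5],[-0.6,0,7.0,0,-0.14,0,0.5],[-0.6,0,7.0,0,-0.14,0,0.5],[-0.6,5,7.0,0,-0.14,0,0.5],[-0.6,9,7.0,0,-0.14,0,0.5],[-0.6,10.5,7.0,0,-0.14,0,0.5],[-0.6,10.5,7.0,0,-0.14,0,0.5],[-0.6,10.5,7.0,0,-0.14,0,0.5]]

```text
time: 5.78
eef_pos: [0.6523, -0.2049, 0.1216]
orientation: [-1.574, 0.002, 1.711]
force: [-0.1, -0.2, -0.3]
grip_width: 0.674
```

Run:
```python
from h import *
f,c,st=grab("wrist","f_w"); print(st["eef_pos"],st["orientation"],st["grip_width"],st["force"])
a,_,_=grab("scene","f_s");b,_,_=grab("side","f_d")
cv2.imwrite("pics/f_2.png",np.hstack([cv2.resize(a[150:290,130:270],(420,420)),cv2.resize(b[80:220,210:350],(380,420))]))
```

```text
[ 0.65234653 -0.20487118  0.12156055] [-1.57446807  0.00174317  1.71095222] 0.6740113823317346 [-0.12578338 -0.15956943 -0.26380593]
```

View pics/f_2.png

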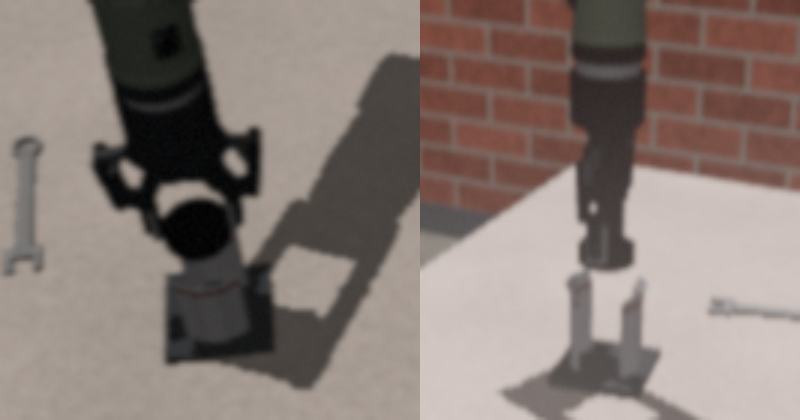

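View pics/f_w.png

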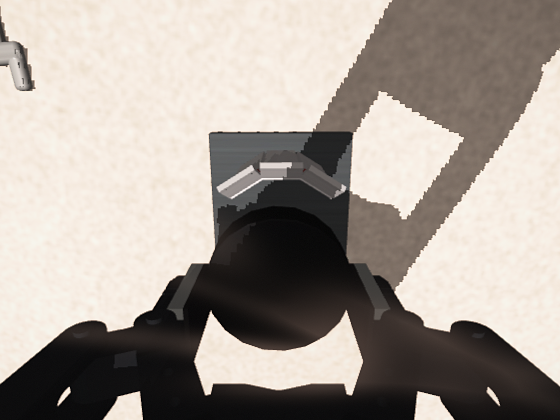

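The disc is over the rim, about 1 mm off in both axes. I'll correct that and lower until the gripper body nears the rim, stopping once on the way to check force.

Emit:
arm_command:
  motion:
    - [[0.1,0,0.1,0,0,0,0.5],[0.1,1.5,0.1,0,0,0,0.5],[0.1,3,0.1,0,0,0,0.5],[0.1,4.5,0.1,0,0,0,0.5],[0.1,4.5,0.1,0,0,0,0.5],[0.1,4.5,0.1,0,0,0,0.5]]

```text
time: 6.68
eef_pos: [0.6502, -0.2037, 0.0743]
orientation: [-1.571, 0.0, 1.711]
force: [0.2, -0.2, -0.9]
grip_width: 0.68
```

Emit:
arm_command:
  motion:
    - [[0,1.5,0,0,0,0,0.5],[0,3,0,0,0,0,0.5],[0,4,0,0,0,0,0.5],[0,4.8,0,0,0,0,0.5],[0,4.8,0,0,0,0,0.5],[0,4.8,0,0,0,0,0.5]]

```text
time: 7.42
eef_pos: [0.6503, -0.2037, 0.0267]
orientation: [-1.572, 0.0, 1.711]
force: [1.2, 0.9, -0.0]
grip_width: 0.675
```

Lowered with no contact force. Releasing with a small opening, then lifting and moving off to see it.

Emit:
arm_command:
  motion:
    - [[0,0,0,0,0,0,0.15],[0,0,0,0,0,0,0.15],[0,0,0,0,0,0,0.15],[0,-3,0,0,0,0,0.15],[0,-8,0,0,0,0,0.15],[0,-13,0,0,0,0,0.0],[0,-18,-3,0,0,0,0],[0,-20,-8,0,0,0,0],[0,-20,-8,0,0,0,0]]

```text
time: 8.55
eef_pos: [0.7324, -0.1918, 0.2279]
orientation: [-1.576, 0.002, 1.713]
force: [0.1, -0.1, 0.0]
grip_width: 0.993
```

Run:
```python
from h import *
f,c,st=grab("wrist","g_w"); print(st["eef_pos"],st["orientation"],st["grip_width"],st["force"])
a,_,_=grab("scene","g_s");b,_,_=grab("side","g_d")
cv2.imwrite("pics/g_2.png",np.hstack([cv2.resize(f[0:260,150:410],(420,420)),cv2.resize(b[150:230,240:320],(380,420),interpolation=cv2.INTER_CUBIC)]))
```

```text
[ 0.73239774 -0.19175505  0.22788134] [-1.57616128  0.00176411  1.71267287] 0.993129229470325 [ 0.07959512 -0.11999856  0.00590367]
```

View pics/g_2.png

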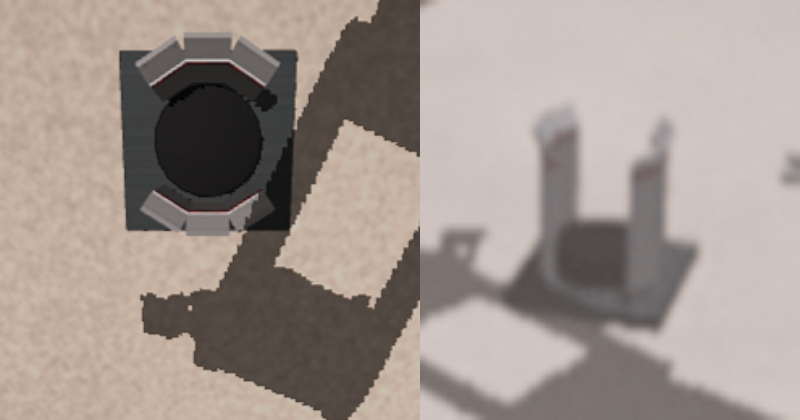

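View pics/g_s.png

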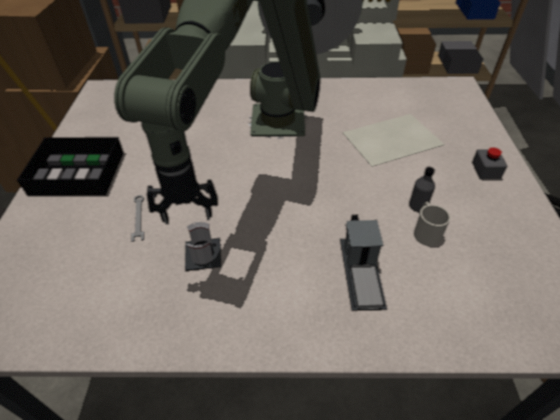

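The disc lies flat in the tube (wrist and side), the bench has no other loose disc and the bystanders are untouched. Moving to look down on the chute's front.

Emit:
arm_command:
  motion:
    - [[6,-3,0.5,0,0,0,0],[12,-3,1,0,0.05,0,0],[18,-3,2,0,0.12,0,0],[24,-3,2,0,0.12,0,0],[30,-3,3,0,0.12,0,0],[36,-3,4,0,0.12,0,0],[42,-3,4,0,0.12,0,0],[43,-3,4,0,0.12,0,0],[43,-3,4,0,0.12,0,0],[43,-3,4,0,0.12,0,0]]

```text
time: 9.95
eef_pos: [0.6295, 0.2259, 0.2561]
orientation: [-1.57, 0.001, 1.589]
force: [0.7, 0.1, -0.0]
grip_width: 1.002
```

Run:
```python
from h import *
f,c,st=grab("wrist","i_w"); print(st["eef_pos"],st["orientation"],st["grip_width"],st["force"])
```

```text
[0.62946129 0.22586645 0.25610195] [-1.57025930e+00  9.19050776e-04  1.58912731e+00] 1.0015939476305038 [ 0.73385616  0.08404743 -0.02360746]
```

View pics/i_w.png

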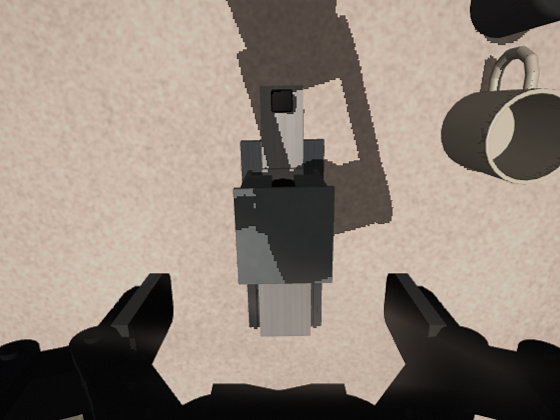

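The chute lies almost square to the tool: cap corners (234,188), (334,186), (332,283) and (238,283), handle top near (283,99).

Run:
```python
from h import *
st=bot.get_state(); c=cam("wrist",st)
P=np.array([ray(c,u,.115)[:2] for u in [(234,188),(334,186),(332,283),(238,283)]]);print(P,P.mean(0))
print(np.arctan2(*(P[3]-P[0])[::-1]),np.arctan2(*(P[2]-P[1])[::-1]), np.arctan2(-(P[1]-P[0])[0],(P[1]-P[0])[1]))
f=cv2.imread("pics/i_w.png");cv2.imwrite("pics/i_w2.png",cv2.resize(f[80:200,220:350],None,fx=5,fy=5,interpolation=cv2.INTER_CUBIC))
for u in [(271,91),(293,90),(293,110),(271,111)]: print(ray(c,u,.055))
Q=np.array([ray(c,u,.008)[:2] for u in [(241,142),(324,140)]]);print(Q,Q.mean(0))
```

```text
[[0.62325331 0.1897797 ]
 [0.62020011 0.27028139]
 [0.70688077 0.27387918]
 [0.70833901 0.19174359]] [0.6646683  0.23142096]
0.023077191875836203 0.04148242682926073 0.037909001782062794
[0.54685185 0.21753454 0.055     ]
[0.54565251 0.23740601 0.055     ]
[0.56306416 0.23791083 0.055     ]
[0.56429639 0.21773453 0.055     ]
[[0.5979253  0.18509653]
 [0.59428383 0.27370742]] [0.59610456 0.22940198]
```

View pics/i_w2.png

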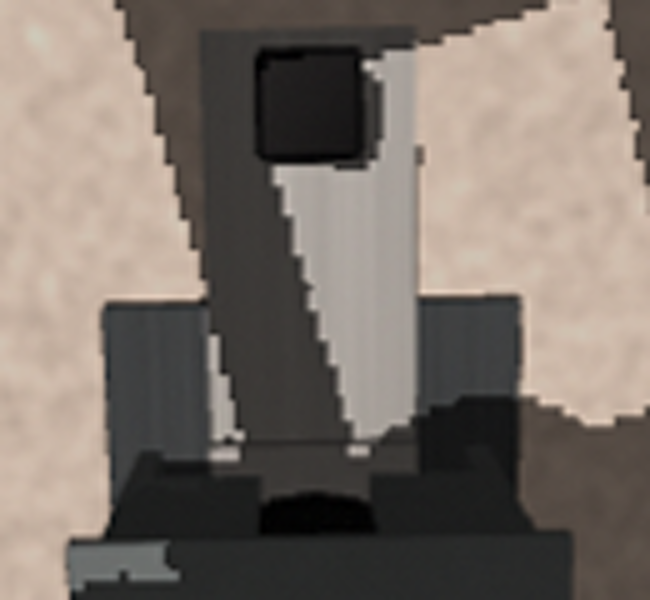

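Stack axis ≈ (0.665, 0.231), yaw ≈ 0.035. The handle is at (0.555, 0.228), 110 mm from the axis as given. Going to pinch it.

Emit:
arm_command:
  motion:
    - [[0.3,0,4,0,-0.017,0,0],[0.3,0,7.4,0,-0.017,0,0],[0.3,6,7.4,0,-0.017,0,0],[0.3,12,7.4,0,-0.017,0,0],[0.3,17,7.4,0,-0.017,0,0],[0.3,20.5,7.4,0,-0.017,0,0],[0.3,22.6,7.4,0,-0.017,0,0],[0.3,22.6,7.4,0,-0.017,0,0.5],[0.3,22.6,7.4,0,-0.017,0,1],[0.3,22.6,7.4,0,-0.017,0,1]]
  newtons: 40

```text
time: 11.25
eef_pos: [0.5564, 0.2293, 0.0318]
orientation: [-1.573, -0.001, 1.607]
force: [-0.5, 0.1, 0.1]
grip_width: 0.381
```

Emit:
arm_command:
  motion:
    - [[0.3,0,0,0,0,0,1],[0,0,0,0,0,0,1],[0,0,0,0,0,0,1]]

```text
time: 11.62
eef_pos: [0.5559, 0.2273, 0.032]
orientation: [-1.572, 0.003, 1.609]
force: [-0.2, -7.3, 5.7]
grip_width: 0.227
```

Run:
```python
from h import *
f,c,st=grab("wrist","j_w"); print(st["eef_pos"],st["orientation"],st["grip_width"],st["force"])
```

```text
[0.55586616 0.22728229 0.03196   ] [-1.5721088   0.00293151  1.6094283 ] 0.22740841919819405 [-0.23250992 -7.29439203  5.66977016]
```

View pics/j_w.png

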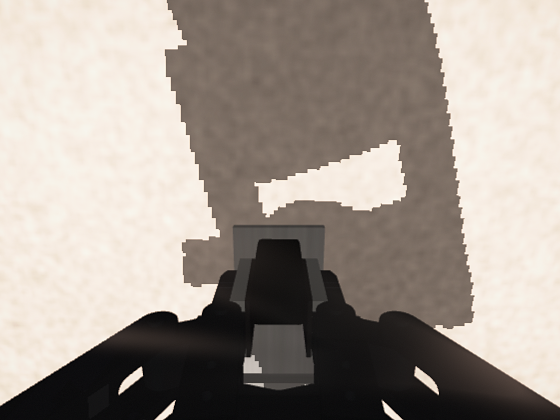

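Handle pinched (opening ≈ 19 mm). Drawing the slide to its stop, with a small sideways relief.

Emit:
arm_command:
  motion:
    - [[-0.15,0,0,0,0,0,1],[-0.15,0,1,0,0,0,1],[-0.15,0,2.5,0,0,0,1],[-0.15,0,4,0,0,0,1],[-0.15,0,5.5,0,0,0,1],[-0.15,0,7,0,0,0,1],[-0.15,0,8.5,0,0,0,1],[-0.15,0,9.7,0,0,0,1],[-0.15,0,10.4,0,0,0,1],[-0.15,0,10.6,0,0,0,1]]

```text
time: 12.92
eef_pos: [0.4513, 0.2234, 0.0319]
orientation: [-1.577, 0.001, 1.61]
force: [7.6, -7.4, 4.6]
grip_width: 0.225
```

Emit:
arm_command:
  motion:
    - [[0,0,0.1,0,0,0,1],[0,0,0.1,0,0,0,1]]

```text
time: 13.18
eef_pos: [0.4513, 0.2234, 0.0319]
orientation: [-1.578, 0.0, 1.61]
force: [7.0, -7.3, 5.8]
grip_width: 0.223
```

Run:
```python
from h import *
f,c,st=grab("wrist","k_w"); print(st["eef_pos"],st["orientation"],st["grip_width"],st["force"])
b,_,_=grab("side","k_d");cv2.imwrite("pics/k_2.png",cv2.resize(b[200:340,90:310],None,fx=3.5,fy=3.5,interpolation=cv2.INTER_CUBIC))
```

```text
[0.45129447 0.22338641 0.03194807] [-1.57780640e+00  4.05081036e-04  1.61017418e+00] 0.223293091986461 [ 6.98110859 -7.33604661  5.80743857]
```

View pics/k_2.png

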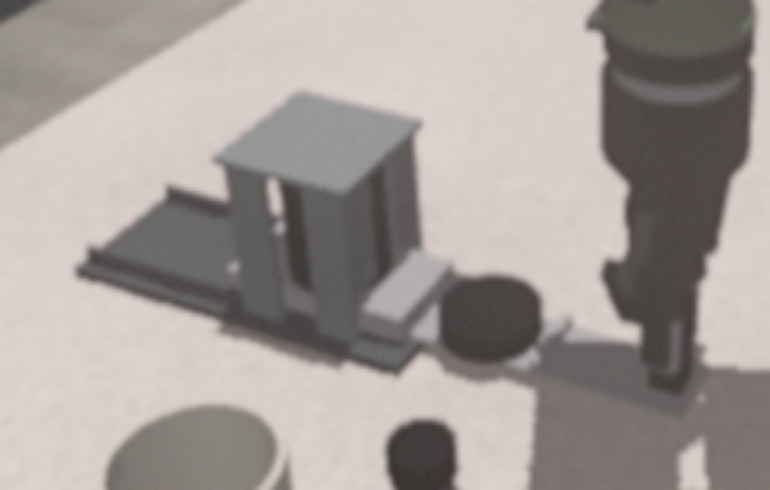

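Drawn to its stop (travel 105 mm, 7 N against the stop), with the disc clear in the pocket. Releasing, and going above the disc to look.

Emit:
arm_command:
  motion:
    - [[0,0,0,0,0,0,0.3],[0,0,0,0,0,0,0.3],[0,0,0,0,0,0,0.0],[0,-4,0,0,0,0,0],[0,-10,0,0,0,0,0],[0,-16,-2,0,0,0,0],[0,-17,-7,0,0,0,0],[0,-17,-12,0,0,0,0],[0,-17,-12,0,0,0,0],[0,-17,-12,0,0,0,0]]

```text
time: 14.52
eef_pos: [0.5673, 0.2282, 0.1994]
orientation: [-1.568, 0.001, 1.608]
force: [-1.1, 0.3, -0.3]
grip_width: 1.003
```

Run:
```python
from h import *
f,c,st=grab("wrist","l_w"); print(st["eef_pos"],st["orientation"],st["grip_width"],st["force"])
```

```text
[0.56725433 0.22816607 0.19942376] [-1.56814259e+00  5.15143911e-04  1.60801910e+00] 1.0030302878841966 [-1.07299458  0.32788331 -0.28317659]
```

View pics/l_w.png

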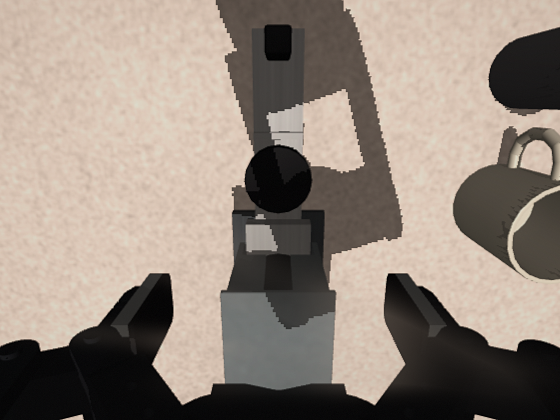

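The disc in the pocket is at (278,179).

```bash
cat > meas.py <<'E'
from h import *
def disc(f,c,z,win,th=45):
    g=cv2.cvtColor(f,cv2.COLOR_BGR2GRAY); m=np.zeros_like(g); u0,u1,v0,v1=win
    m[v0:v1,u0:u1]=(g[v0:v1,u0:u1]<th)*255
    m=cv2.morphologyEx(m,cv2.MORPH_OPEN,np.ones((9,9)))
    k=max(cv2.findContours(m,cv2.RETR_EXTERNAL,cv2.CHAIN_APPROX_NONE)[0],key=cv2.contourArea)
    (u,v),r=cv2.minEnclosingCircle(k); b=cv2.boundingRect(k)
    top=ray(c,(u,b[1]),z-.018); bot=ray(c,(u,b[1]+b[3]),z) # near bottom edge, far top edge
    print("px",u,v,r,b,"centre@top",ray(c,(u,v),z),"edges",top[:2],bot[:2],(top+bot)[:2]/2)
E
python3 - <<'E'
from meas import *
st=bot.get_state();c=cam("wrist",st);f=cv2.imread("pics/l_w.png")
disc(f,c,.030,(235,325,135,225))
E
```

```text
px 277.7957763671875 178.56912231445312 34.31185531616211 (245, 146, 66, 67) centre@top [0.55781359 0.22724684 0.03      ] edges [0.53148097 0.22625488] [0.58948077 0.22840019] [0.56048087 0.22732754]
```

Run:
```python
from h import *
st=bot.get_state();c=cam("wrist",st)
f=cv2.imread("pics/l_w.png");cv2.imwrite("pics/l_w2.png",cv2.resize(f[10:270,210:350],None,fx=2.3,fy=2.3,interpolation=cv2.INTER_CUBIC))
print("cap front",ray(c,(221,291),.115),ray(c,(335,291),.115),"base front",ray(c,(233,211),.008),ray(c,(323,210),.008))
for X in [(.571,.228,.03),(.4503,.2237,.055),(.56,.2275,.03)]: print(proj(c,X))
b,cs,_=grab("side","l_d"); a,cc,_=grab("scene","l_s")
for X in [(.571,.228,.03),(.56,.2275,.03)]: print(proj(cs,X),proj(cc,X))
cv2.imwrite("pics/l_2.png",np.hstack([cv2.resize(b[220:320,180:300],(480,400)),]))
```

```text
cap front [0.62246666 0.18967919 0.115     ] [0.61948025 0.27000256 0.115     ] base front [0.59578207 0.18522894 0.008     ] [0.59155943 0.27214617 0.008     ]
[278.10198635 193.15292666]
[278.23893513  40.29715767]
[277.99240933 181.01639931]
[224.57552207 285.17687734] [354.65247387 227.06350736]
[229.49427257 286.54136082] [354.03617807 224.18500444]
```

View pics/l_w2.png

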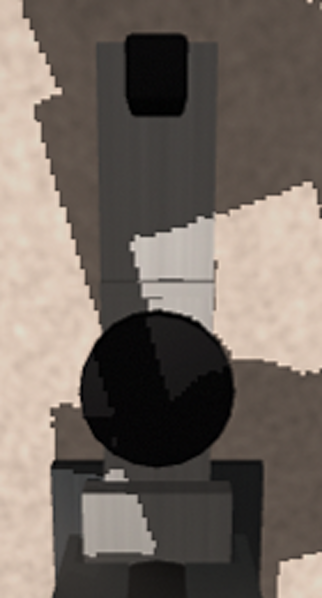

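View pics/l_2.png

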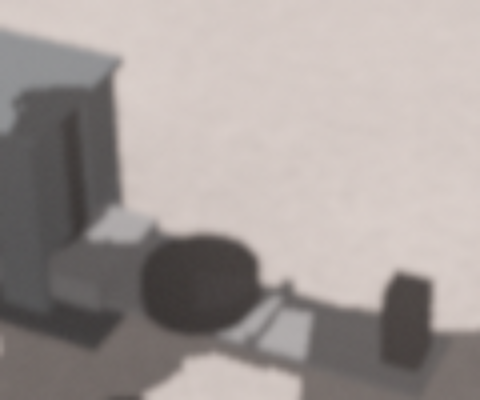

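Wrist and side views both put the disc near x=0.56, forward in its pocket, which is roughly the allowed 5 mm plus camera error. Gripping at (0.562, 0.2275).

Emit:
arm_command:
  motion:
    - [[-0.1,4,0.5,0,0,0,0.0],[-0.1,9,0.5,0,0,0,0.0],[-0.1,13,0.5,0,0,0,0.0],[-0.1,16,0.5,0,0,0,0],[-0.1,17.5,0.5,0,0,0,0],[-0.1,18.4,0.5,0,0,0,0],[-0.1,18.4,0.5,0,0,0,0.25],[-0.1,18.4,0.5,0,0,0,0.5],[-0.1,18.4,0.5,0,0,0,0.5],[-0.1,18.4,0.5,0,0,0,0.5]]
  newtons: 50

```text
time: 15.92
eef_pos: [0.5647, 0.2275, 0.0179]
orientation: [-1.574, -0.001, 1.608]
force: [0.5, 0.4, 6.5]
grip_width: 0.671
```

Run:
```python
from h import *
f,c,st=grab("wrist","m_w"); print(st["eef_pos"],st["orientation"],st["grip_width"],st["force"])
```

```text
[0.56465138 0.22748998 0.01794976] [-1.57403703e+00 -1.03424946e-03  1.60800204e+00] 0.6713181196873614 [0.50740792 0.40777471 6.51357373]
```

View pics/m_w.png

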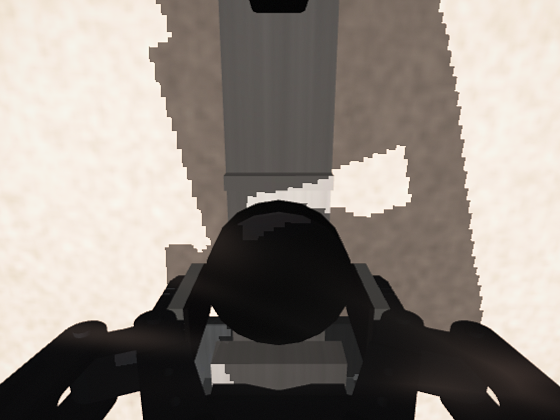

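Gripped: disc silhouette rows 200-345, so it sits about 3.5 mm toward the robot of the TCP. Lifting and carrying to the tube.

Emit:
arm_command:
  motion:
    - [[0,-1,0,0,0,0,0.5],[0,-4,0,0,0,0,0.5],[0,-9,0,0,0,0,0.5],[0,-14,0,0,0,0,0.5],[-2,-19,0,0,0,0,0.5],[-7,-20,-1,0,0,0,0.5],[-13,-20,-2,0,0,0,0.5],[-19,-20,-3,0,0,0,0.5],[-25,-20,-4,0,-0.05,0,0.5],[-30,-20,-5,0,-0.1,0,0.5]]

```text
time: 17.23
eef_pos: [0.6244, -0.0732, 0.2167]
orientation: [-1.571, 0.0, 1.709]
force: [-0.2, 0.3, 0.0]
grip_width: 0.673
```

Emit:
arm_command:
  motion:
    - [[-5,0,-1,0,0,0,0.5],[-11,0,-2,0,0,0,0.5],[-12,0,-2,0,0,0,0.5],[-12,0,-2,0,0,0,0.5]]

```text
time: 17.73
eef_pos: [0.6603, -0.1872, 0.216]
orientation: [-1.57, -0.001, 1.707]
force: [0.2, 0.6, -0.9]
grip_width: 0.673
```

```bash
cat > go.py <<'E'
import sys
from h import *
# required tool shift (cm) and turn to reach disc-centre target; args X Y Z yaw offz
X,Y,Z,yaw,off=map(float,sys.argv[1:6])
st=bot.get_state();R=Ro.from_euler("xyz",st["orientation"]);e=st["eef_pos"]
T=np.array([X+off*np.cos(yaw),Y+off*np.sin(yaw),Z])
Rt=Ro.from_euler("xyz",[-np.pi/2,0,np.pi/2+yaw])
print("pos",e.round(4),st["orientation"].round(3),"w",round(st["grip_width"],3),"F",st["force"].round(1))
print("shift cm",(R.inv().apply(T-e)*100).round(2),"turn",(R.inv()*Rt).as_rotvec().round(3))
E
python3 go.py .6495 -.2038 .1 .14 .0035
python3 - <<'E'
from h import *
grab("wrist","n_w")
E
```

```text
pos [ 0.6603 -0.1872  0.216 ] [-1.570e+00 -1.000e-03  1.707e+00] w 0.673 F [ 0.2  0.6 -0.9]
shift cm [-1.51 11.6   0.94] turn [-0.001 -0.004  0.001]
```

View pics/n_w.png

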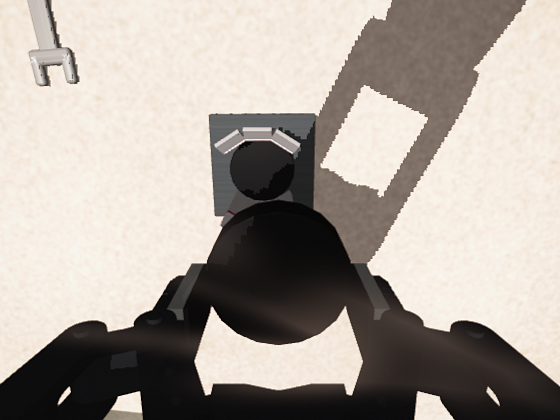

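Disc still held flat; the tube with its first disc is at (262,165). Aligning over the tube and lowering to just above the rim.

Emit:
arm_command:
  motion:
    - [[-1.5,0,0.9,0,0,0,0.5],[-1.5,4,0.9,0,0,0,0.5],[-1.5,8,0.9,0,0,0,0.5],[-1.5,10,0.9,0,0,0,0.5],[-1.5,10,0.9,0,0,0,0.5],[-1.5,10,0.9,0,0,0,0.5]]

```text
time: 18.52
eef_pos: [0.6545, -0.2031, 0.1179]
orientation: [-1.573, 0.001, 1.709]
force: [0.1, -0.1, -0.3]
grip_width: 0.672
```

```bash
python3 go.py .6495 -.2038 .035 .14 .0035
```

```text
pos [ 0.6545 -0.2031  0.1179] [-1.573e+00  1.000e-03  1.709e+00] w 0.672 F [ 0.1 -0.1 -0.3]
shift cm [0.01 8.29 0.18] turn [ 0.002 -0.002 -0.001]
```

Emit:
arm_command:
  motion:
    - [[0,0,0.1,0,0,0,0.5],[0,1.5,0.1,0,0,0,0.5],[0,3,0.1,0,0,0,0.5],[0,4.5,0.1,0,0,0,0.5],[0,4.5,0.1,0,0,0,0.5]]

```text
time: 19.15
eef_pos: [0.6517, -0.2028, 0.0689]
orientation: [-1.567, -0.002, 1.708]
force: [-0.2, -0.7, -0.5]
grip_width: 0.675
```

```bash
python3 go.py .6495 -.2038 .035 .14 .0035
```

```text
pos [ 0.6517 -0.2028  0.0689] [-1.567 -0.002  1.708] w 0.675 F [-0.2 -0.7 -0.5]
shift cm [-0.07  3.39 -0.13] turn [-0.004 -0.003  0.002]
```

Free entry. Lowering onto the first disc.

Emit:
arm_command:
  motion:
    - [[0,1.2,-0.1,0,0,0,0.5],[0,2.4,-0.1,0,0,0,0.5],[0,3.2,-0.1,0,0,0,0.5],[0,3.3,-0.1,0,0,0,0.5],[0,3.3,-0.1,0,0,0,0.5]]

```text
time: 19.77
eef_pos: [0.6542, -0.2032, 0.0385]
orientation: [-1.571, 0.0, 1.708]
force: [0.0, 0.5, -0.8]
grip_width: 0.666
```

Emit:
arm_command:
  motion:
    - [[0,0.4,0,0,0,0,0.5],[0,0.4,0,0,0,0,0.5],[0,0.4,0,0,0,0,0.15],[0,0.4,0,0,0,0,0.15],[0,0.4,0,0,0,0,0.15],[0,-3,0,0,0,0,0.15],[0,-8,0,0,0,0,0.15],[0,-13,0,0,0,0,0.0],[0,-18,-3,0,0,0,0],[0,-19,-8,0,0,0,0]]

```text
time: 21.02
eef_pos: [0.7348, -0.193, 0.2353]
orientation: [-1.58, 0.004, 1.707]
force: [1.1, -0.2, 0.6]
grip_width: 1.004
```

Run:
```python
from h import *
f,c,st=grab("wrist","o_w"); print(st["eef_pos"],st["orientation"],st["grip_width"],st["force"])
b,_,_=grab("side","o_d")
cv2.imwrite("pics/o_2.png",np.hstack([cv2.resize(f[0:260,150:410],(420,420)),cv2.resize(b[150:230,240:320],(380,420),interpolation=cv2.INTER_CUBIC)]))
```

```text
[ 0.73475936 -0.19304744  0.23528355] [-1.57964631  0.00418532  1.70670577] 1.0036872179192349 [ 1.11581418 -0.23364084  0.63776846]
```

View pics/o_2.png

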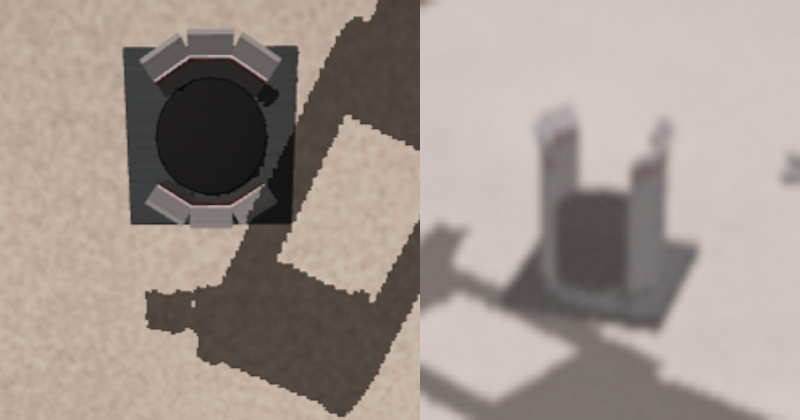

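Two discs now lie flat. Going back to the drawn handle at (0.451, 0.2235).

```bash
python3 go.py .451 .2235 .15 .037 0
```

```text
pos [ 0.7375 -0.1911  0.2294] [-1.577e+00  1.000e-03  1.710e+00] w 0.999 F [-0.3  0.  -1.5]
shift cm [45.05  7.74 22.67] turn [ 0.006  0.102 -0.001]
```

Emit:
arm_command:
  motion:
    - [[5.4,0,2.8,0,0,0,0],[10.8,0,5.5,0,0.05,0,0],[16,0,8,0,0.1,0,0],[21.5,0,10.8,0,0.1,0,0],[27,0,13.5,0,0.1,0,0],[32,0,16,0,0.1,0,0],[37.5,0,18.8,0,0.1,0,0],[42.5,4,21,0,0.1,0,0],[45,7.5,22.7,0,0.1,0,0],[45,7.5,22.7,0,0.1,0,0]]

```text
time: 22.38
eef_pos: [0.4426, 0.2225, 0.1505]
orientation: [-1.563, 0.003, 1.611]
force: [0.1, 0.8, -0.4]
grip_width: 1.002
```

Emit:
arm_command:
  motion:
    - [[0,0,0,0,0,0,0],[0,0,0,0,0,0,0]]

```text
time: 22.62
eef_pos: [0.4482, 0.2222, 0.1545]
orientation: [-1.573, -0.001, 1.607]
force: [-0.4, -0.4, -0.3]
grip_width: 0.999
```

```bash
python3 go.py .451 .2235 .032 .037 0;  python3 - <<'E'
from h import *
f,c,st=grab("wrist","p_w"); print(proj(c,(.45,.224,.055)))
E
```

```text
pos [0.4482 0.2222 0.1545] [-1.573e+00 -1.000e-03  1.607e+00] w 0.999 F [-0.4 -0.4 -0.3]
shift cm [ 0.11 12.25 -0.26] turn [ 0.003 -0.001  0.001]
[280.85043475 213.51151776]
```

View pics/p_w.png

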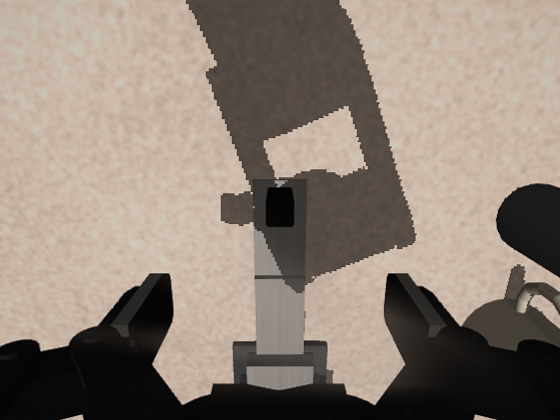

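The handle is at (280,207) where expected, and the pocket is empty. Pinch and push home.

Emit:
arm_command:
  motion:
    - [[0,4,-0.3,0,0,0,0],[0,8,-0.3,0,0,0,0],[0,11,-0.3,0,0,0,0],[0,12.2,-0.3,0,0,0,0],[0,12.2,-0.3,0,0,0,0.3],[0,12.2,-0.3,0,0,0,0.6],[0,12.2,-0.3,0,0,0,1],[0,12.2,-0.3,0,0,0,1],[0,12.2,-0.3,0,0,0,1],[0,12.2,-0.3,0,0,0,1]]
  newtons: 40

```text
time: 23.92
eef_pos: [0.4505, 0.2233, 0.0324]
orientation: [-1.573, -0.001, 1.608]
force: [-0.6, 1.6, 6.0]
grip_width: 0.226
```

Emit:
arm_command:
  motion:
    - [[0,0,-1,0,0,0,1],[0,0,-2.5,0,0,0,1],[0,0,-4,0,0,0,1],[0,0,-5.5,0,0,0,1],[0,0,-7,0,0,0,1],[0,0,-8.5,0,0,0,1],[0,0,-9.7,0,0,0,1],[0,0,-10.3,0,0,0,1],[0,0,-10.7,0,0,0,1],[0,0,-10.7,0,0,0,1]]

```text
time: 25.18
eef_pos: [0.5549, 0.2272, 0.0324]
orientation: [-1.567, -0.001, 1.608]
force: [-6.0, 1.4, 9.5]
grip_width: 0.224
```

Emit:
arm_command:
  motion:
    - [[0,0,-0.1,0,0,0,1],[0,0,-0.1,0,0,0,1]]

```text
time: 25.42
eef_pos: [0.5549, 0.2272, 0.0324]
orientation: [-1.566, -0.0, 1.608]
force: [-9.6, 2.9, 10.6]
grip_width: 0.221
```

At the home stop (travel 104.5 mm, force rising with no motion). Quick check, then draw again.

Run:
```python
from h import *
b,_,_=grab("side","q_d");cv2.imwrite("pics/q_2.png",cv2.resize(b[200:340,90:310],None,fx=3.5,fy=3.5,interpolation=cv2.INTER_CUBIC))
```

```text
(no output)
```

View pics/q_2.png

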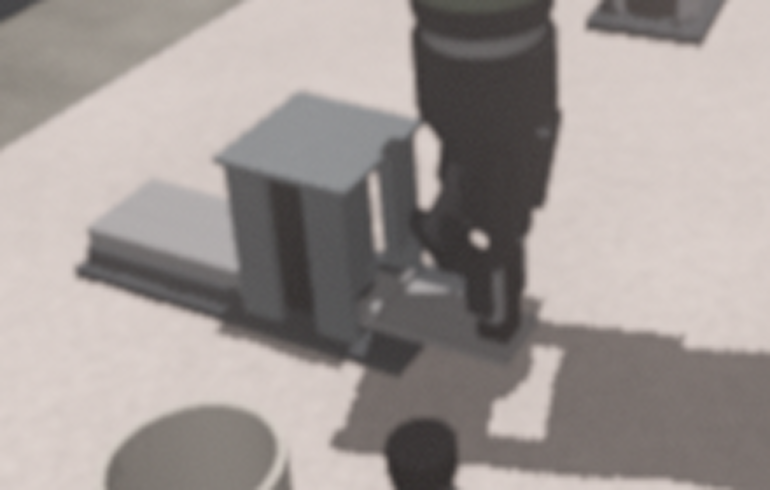

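Emit:
arm_command:
  motion:
    - [[0,0,0.3,0,0,0,1],[0,0,1.5,0,0,0,1],[0,0,3,0,0,0,1],[0,0,4.5,0,0,0,1],[0,0,6,0,0,0,1],[0,0,7.5,0,0,0,1],[0,0,9,0,0,0,1],[0,0,10,0,0,0,1],[0,0,10.6,0,0,0,1],[0,0,11.0,0,0,0,1]]

```text
time: 26.72
eef_pos: [0.4501, 0.2233, 0.0324]
orientation: [-1.578, -0.002, 1.609]
force: [11.5, -1.8, -0.8]
grip_width: 0.222
```

Emit:
arm_command:
  motion:
    - [[0,0,0,0,0,0,1],[0,0,0,0,0,0,1]]

```text
time: 26.98
eef_pos: [0.4501, 0.2233, 0.0324]
orientation: [-1.577, -0.002, 1.608]
force: [6.4, 1.2, 4.7]
grip_width: 0.219
```

The side view showed the slide home (block flush behind the chute). It is now drawn to the stop again. Release and look at the pocket.

Emit:
arm_command:
  motion:
    - [[0,0,0,0,0,0,0.3],[0,0,0,0,0,0,0.3],[0,0,0,0,0,0,0.0],[0,-4,0,0,0,0,0],[0,-10,0,0,0,0,0],[0,-16,-2,0,0,0,0],[0,-17,-7,0,0,0,0],[0,-17,-11.4,0,0,0,0],[0,-17,-11.4,0,0,0,0],[0,-17,-11.4,0,0,0,0]]

```text
time: 28.22
eef_pos: [0.5606, 0.2265, 0.2004]
orientation: [-1.568, 0.001, 1.608]
force: [0.9, -0.0, 0.3]
grip_width: 1.0
```

Run:
```python
from meas import *
f,c,st=grab("wrist","r_w"); print(st["eef_pos"],st["orientation"],st["grip_width"],st["force"])
disc(f,c,.030,(235,325,135,225))
```

```text
[0.56057267 0.22653662 0.20040515] [-1.56809951e+00  7.26335691e-04  1.60782962e+00] 1.0003228463239253 [ 0.85236422 -0.02525662  0.25276049]
px 288.8721008300781 197.77906799316406 43.037879943847656 (247, 161, 77, 64) centre@top [0.56859543 0.23607162 0.03      ] edges [0.53835787 0.23521063] [0.59432218 0.23722119] [0.56634003 0.23621591]
```

View pics/r_w.png

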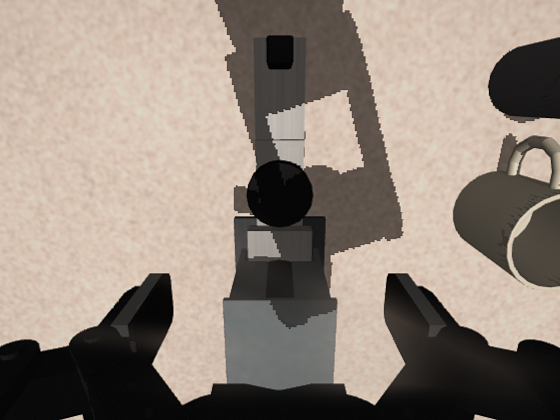

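The disc is at (280,194); the mask had merged with shadow, so I use its edges, rows 160–227.

```bash
python3 - <<'E'
from h import *
st=bot.get_state();c=cam("wrist",st)
a=ray(c,(280,160),.012);b=ray(c,(280,227),.030);print(a,b,(a+b)/2)
E
python3 go.py .5655 .2285 .0155 .037 0
```

```text
[0.53764326 0.22714145 0.012     ] [0.59652003 0.22931003 0.03      ] [0.56708164 0.22822574 0.021     ]
pos [0.5603 0.2266 0.2007] [-1.569e+00  1.000e-03  1.608e+00] w 1.0 F [-0.9  0.1 -0.2]
shift cm [ 0.18 18.52 -0.56] turn [-0.002  0.    -0.001]
```

Emit:
arm_command:
  motion:
    - [[0.15,4,-0.6,0,0,0,0.0],[0.15,9,-0.6,0,0,0,0.0],[0.15,13,-0.6,0,0,0,0.0],[0.15,16,-0.6,0,0,0,0],[0.15,17.5,-0.6,0,0,0,0],[0.15,18.4,-0.6,0,0,0,0],[0.15,18.4,-0.6,0,0,0,0.25],[0.15,18.4,-0.6,0,0,0,0.5],[0.15,18.4,-0.6,0,0,0,0.5],[0.15,18.4,-0.6,0,0,0,0.5]]
  newtons: 50

```text
time: 29.52
eef_pos: [0.5688, 0.229, 0.019]
orientation: [-1.574, -0.001, 1.608]
force: [-0.7, -0.1, 5.4]
grip_width: 0.67
```

Run:
```python
from h import *
f,c,st=grab("wrist","s_w"); print(st["eef_pos"],st["orientation"],st["grip_width"],st["force"])
```

```text
[0.56884788 0.22901653 0.01902146] [-1.57413270e+00 -1.11547356e-03  1.60801145e+00] 0.6702158259147151 [-0.71200592 -0.14755924  5.43880282]
```

View pics/s_w.png

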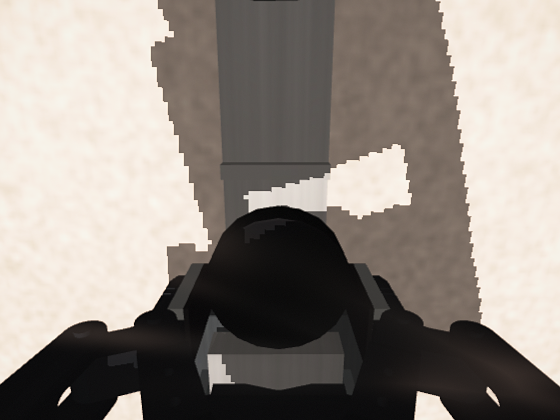

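Gripped, disc rows 206–349 (about 1.7 mm toward the robot). Carrying to the tube.

Emit:
arm_command:
  motion:
    - [[0,-1,0,0,0,0,0.5],[0,-4,0,0,0,0,0.5],[0,-9,0,0,0,0,0.5],[0,-14,0,0,0,0,0.5],[-2,-19,0,0,0,0,0.5],[-7,-20,-1,0,0,0,0.5],[-13,-20,-2,0,0,0,0.5],[-19,-20,-3,0,0,0,0.5],[-25,-20,-4,0,-0.05,0,0.5],[-30,-20,-5,0,-0.1,0,0.5]]

```text
time: 30.82
eef_pos: [0.6285, -0.0717, 0.2177]
orientation: [-1.571, -0.0, 1.709]
force: [0.4, 0.1, -0.4]
grip_width: 0.67
```

Emit:
arm_command:
  motion:
    - [[-5,0,-1,0,0,0,0.5],[-11,0,-1.2,0,0,0,0.5],[-13,0,-1.2,0,0,0,0.5],[-13,0,-1.2,0,0,0,0.5],[-13,0,-1.2,0,0,0,0.5]]

```text
time: 31.45
eef_pos: [0.6582, -0.1948, 0.2175]
orientation: [-1.571, -0.001, 1.709]
force: [0.3, -0.4, 0.1]
grip_width: 0.675
```

```bash
python3 - <<'E'
from h import *
grab("wrist","t_w")
E
python3 go.py .6495 -.2038 .12 .14 .0017
```

```text
pos [ 0.6583 -0.1946  0.2176] [-1.571e+00 -1.000e-03  1.710e+00] w 0.675 F [ 0.1 -0.3  0. ]
shift cm [-0.8   9.76  0.82] turn [-0.    -0.001  0.001]
```

View pics/t_w.png

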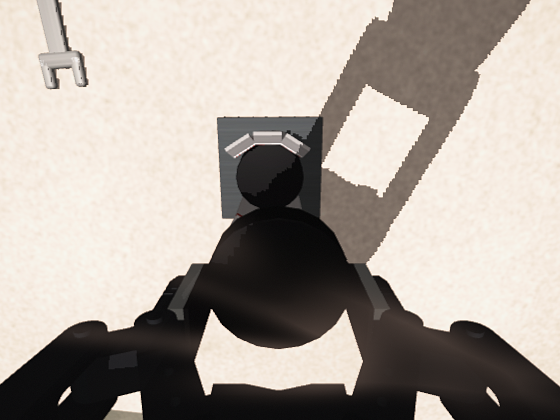

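Disc held level and tube at (269,170). Aligning and lowering.

Emit:
arm_command:
  motion:
    - [[-0.8,0,0.8,0,0,0,0.5],[-0.8,4,0.8,0,0,0,0.5],[-0.8,8,0.8,0,0,0,0.5],[-0.8,9.7,0.8,0,0,0,0.5],[-0.8,9.7,0.8,0,0,0,0.5],[-0.8,9.7,0.8,0,0,0,0.5]]

```text
time: 32.25
eef_pos: [0.6527, -0.2058, 0.1223]
orientation: [-1.574, 0.002, 1.708]
force: [0.4, -0.6, 0.2]
grip_width: 0.668
```

Emit:
arm_command:
  motion:
    - [[0,0,0,0,0,0,0.5],[0,1.5,0,0,0,0,0.5],[0,3,0,0,0,0,0.5],[0,4,0,0,0,0,0.5],[0,4,0,0,0,0,0.5]]

```text
time: 32.88
eef_pos: [0.6508, -0.2053, 0.0786]
orientation: [-1.568, -0.001, 1.708]
force: [-0.7, -0.1, -1.2]
grip_width: 0.672
```

```bash
python3 go.py .6495 -.2038 .054 .14 .0017
```

```text
pos [ 0.6508 -0.2053  0.0786] [-1.568e+00 -1.000e-03  1.708e+00] w 0.672 F [-0.7 -0.1 -1.2]
shift cm [ 0.16  2.46 -0.07] turn [-0.003 -0.003  0.001]
```

Emit:
arm_command:
  motion:
    - [[0.1,1,0,0,0,0,0.5],[0.1,2,0,0,0,0,0.5],[0.1,2.5,0,0,0,0,0.5],[0.1,2.5,0,0,0,0,0.5],[0.1,2.5,0,0,0,0,0.5]]

```text
time: 33.5
eef_pos: [0.6518, -0.2046, 0.0556]
orientation: [-1.571, 0.0, 1.708]
force: [0.6, -0.8, -0.4]
grip_width: 0.669
```

Emit:
arm_command:
  motion:
    - [[0,0.2,0,0,0,0,0.5],[0,0.2,0,0,0,0,0.5],[0,0.2,0,0,0,0,0.15],[0,0.2,0,0,0,0,0.15],[0,0.2,0,0,0,0,0.15],[0,-3,0,0,0,0,0.15],[0,-8,0,0,0,0,0.15],[0,-12,0,0,0,0,0.0],[0,-16,-3,0,0,0,0],[0,-17,-8,0,0,0,0]]

```text
time: 34.75
eef_pos: [0.7319, -0.1944, 0.2309]
orientation: [-1.578, 0.003, 1.707]
force: [0.7, -0.6, -0.3]
grip_width: 1.001
```

```bash
python3 - <<'E'
from h import *
f,c,st=grab("wrist","u_w"); print(st["eef_pos"],st["orientation"],st["grip_width"],st["force"])
b,_,_=grab("side","u_d")
cv2.imwrite("pics/u_2.png",np.hstack([cv2.resize(f[0:260,150:410],(420,420)),cv2.resize(b[150:230,240:320],(380,420),interpolation=cv2.INTER_CUBIC)]))
E
python3 go.py .4515 .2235 .15 .037 0
```

```text
[ 0.73193908 -0.19439168  0.23094533] [-1.5776376   0.00329331  1.70670115] 1.001376004765604 [ 0.72414591 -0.57940185 -0.26364753]
pos [ 0.735  -0.1926  0.226 ] [-1.576e+00  1.000e-03  1.710e+00] w 1.002 F [ 0.2 -0.1 -1.1]
shift cm [45.14  7.43 22.35] turn [ 0.006  0.102 -0.001]
```

View pics/u_2.png

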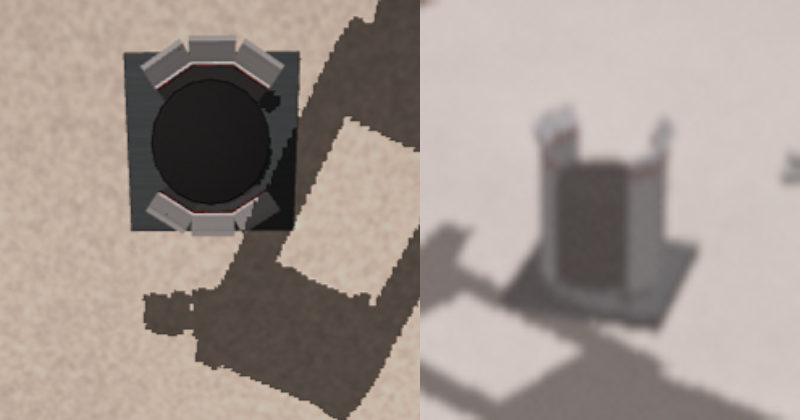

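Three discs are flat. Back to the handle for the last one.

Emit:
arm_command:
  motion:
    - [[5.4,0,2.8,0,0,0,0],[10.8,0,5.5,0,0.05,0,0],[16,0,8,0,0.1,0,0],[21.5,0,10.8,0,0.1,0,0],[27,0,13.5,0,0.1,0,0],[32,0,16,0,0.1,0,0],[37.5,0,18.8,0,0.1,0,0],[42.5,4,21,0,0.1,0,0],[45.1,7.2,22.3,0,0.1,0,0],[45.1,7.2,22.3,0,0.1,0,0]]

```text
time: 36.1
eef_pos: [0.4445, 0.2228, 0.1508]
orientation: [-1.564, 0.003, 1.612]
force: [0.3, 0.1, 0.4]
grip_width: 0.999
```

Emit:
arm_command:
  motion:
    - [[0,0,0,0,0,0,0],[0,0,0,0,0,0,0]]

```text
time: 36.35
eef_pos: [0.4495, 0.2221, 0.1545]
orientation: [-1.573, -0.001, 1.607]
force: [0.2, -0.4, 1.1]
grip_width: 0.996
```

```bash
python3 go.py .451 .2235 .032 .037 0
```

```text
pos [0.4495 0.2221 0.1545] [-1.573e+00 -1.000e-03  1.607e+00] w 0.996 F [ 0.2 -0.4  1.1]
shift cm [ 0.12 12.25 -0.13] turn [ 0.003 -0.001  0.001]
```

Emit:
arm_command:
  motion:
    - [[0,4,-0.1,0,0,0,0],[0,8,-0.1,0,0,0,0],[0,11,-0.1,0,0,0,0],[0,12.2,-0.1,0,0,0,0],[0,12.2,-0.1,0,0,0,0.3],[0,12.2,-0.1,0,0,0,0.6],[0,12.2,-0.1,0,0,0,1],[0,12.2,-0.1,0,0,0,1],[0,12.2,-0.1,0,0,0,1],[0,12.2,-0.1,0,0,0,1]]
  newtons: 40

```text
time: 37.6
eef_pos: [0.4499, 0.2233, 0.0324]
orientation: [-1.573, -0.001, 1.608]
force: [-1.0, 0.7, 7.0]
grip_width: 0.222
```

Emit:
arm_command:
  motion:
    - [[0,0,-1,0,0,0,1],[0,0,-2.5,0,0,0,1],[0,0,-4,0,0,0,1],[0,0,-5.5,0,0,0,1],[0,0,-7,0,0,0,1],[0,0,-8.5,0,0,0,1],[0,0,-9.7,0,0,0,1],[0,0,-10.4,0,0,0,1],[0,0,-10.8,0,0,0,1],[0,0,-10.8,0,0,0,1]]

```text
time: 38.85
eef_pos: [0.5543, 0.2272, 0.0324]
orientation: [-1.565, -0.0, 1.607]
force: [-9.3, 1.0, 10.9]
grip_width: 0.228
```

Emit:
arm_command:
  motion:
    - [[0,0,-0.1,0,0,0,1],[0,0,-0.1,0,0,0,1]]

```text
time: 39.1
eef_pos: [0.5542, 0.2272, 0.0324]
orientation: [-1.564, -0.0, 1.608]
force: [-11.2, 2.0, 12.6]
grip_width: 0.224
```

Home again against the stop. Drawing the third and last chute disc.

Emit:
arm_command:
  motion:
    - [[0,0,0.4,0,0,0,1],[0,0,1.5,0,0,0,1],[0,0,3,0,0,0,1],[0,0,4.5,0,0,0,1],[0,0,6,0,0,0,1],[0,0,7.5,0,0,0,1],[0,0,9,0,0,0,1],[0,0,10,0,0,0,1],[0,0,10.7,0,0,0,1],[0,0,11.1,0,0,0,1]]

```text
time: 40.35
eef_pos: [0.4493, 0.2233, 0.0324]
orientation: [-1.578, -0.002, 1.609]
force: [12.1, -1.8, -1.6]
grip_width: 0.228
```

Emit:
arm_command:
  motion:
    - [[0,0,0,0,0,0,1],[0,0,0,0,0,0,1]]

```text
time: 40.6
eef_pos: [0.4494, 0.2233, 0.0323]
orientation: [-1.577, -0.002, 1.608]
force: [5.8, -0.1, 4.3]
grip_width: 0.224
```

Emit:
arm_command:
  motion:
    - [[0,0,0,0,0,0,0.3],[0,0,0,0,0,0,0.3],[0,0,0,0,0,0,0.0],[0,-4,0,0,0,0,0],[0,-10,0,0,0,0,0],[0,-16,-2,0,0,0,0],[0,-17,-7,0,0,0,0],[0,-17,-11.4,0,0,0,0],[0,-17,-11.4,0,0,0,0],[0,-17,-11.4,0,0,0,0]]

```text
time: 41.85
eef_pos: [0.5599, 0.2266, 0.2004]
orientation: [-1.568, 0.001, 1.608]
force: [0.6, -0.9, 0.1]
grip_width: 1.0
```

Run:
```python
from meas import *
f,c,st=grab("wrist","v_w"); print(st["eef_pos"],st["orientation"],st["grip_width"],st["force"])
disc(f,c,.030,(235,325,135,225),30)
```

```text
[0.55988536 0.22659562 0.20039246] [-1.56804097e+00  7.21984448e-04  1.60789618e+00] 1.0003123811358599 [ 0.58366718 -0.88539865  0.08517733]
px 279.5 194.55357360839844 33.91152572631836 (247, 162, 65, 63) centre@top [0.56522734 0.22762971 0.03      ] edges [0.5388932  0.22668953] [0.59393384 0.22870144] [0.56641352 0.22769548]
```

View pics/v_w.png

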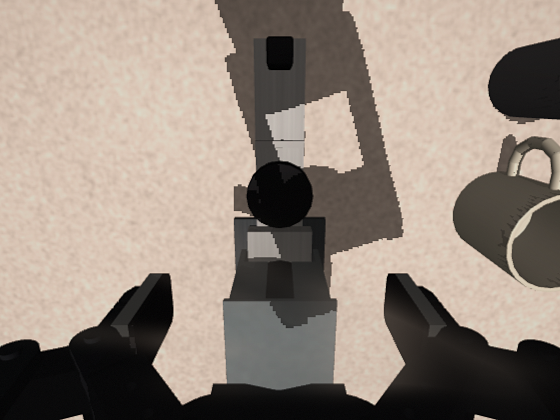

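Same layout as before: disc at (279,194), centre ≈ (0.567, 0.228). Same grasp.

Emit:
arm_command:
  motion:
    - [[0.15,4,-0.6,0,0,0,0.0],[0.15,9,-0.6,0,0,0,0.0],[0.15,13,-0.6,0,0,0,0.0],[0.15,16,-0.6,0,0,0,0],[0.15,17.5,-0.6,0,0,0,0],[0.15,18.4,-0.6,0,0,0,0],[0.15,18.4,-0.6,0,0,0,0.25],[0.15,18.4,-0.6,0,0,0,0.5],[0.15,18.4,-0.6,0,0,0,0.5],[0.15,18.4,-0.6,0,0,0,0.5]]
  newtons: 50

```text
time: 43.15
eef_pos: [0.5682, 0.2291, 0.019]
orientation: [-1.574, -0.001, 1.608]
force: [0.3, -0.0, 6.7]
grip_width: 0.67
```

Run:
```python
from h import *
f,c,st=grab("wrist","w_w"); print(st["eef_pos"],st["orientation"],st["grip_width"],st["force"])
```

```text
[0.56821935 0.22906575 0.01904085] [-1.57419639e+00 -1.13747681e-03  1.60796896e+00] 0.6696110004121355 [ 0.30060955 -0.02237213  6.73659235]
```

View pics/w_w.png

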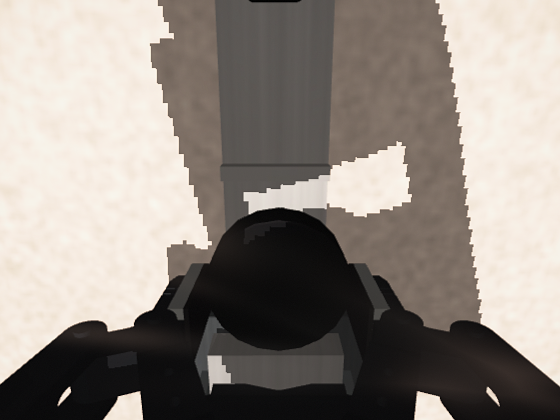

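Gripped, rows 208–350. Carrying.

Emit:
arm_command:
  motion:
    - [[0,-1,0,0,0,0,0.5],[0,-4,0,0,0,0,0.5],[0,-9,0,0,0,0,0.5],[0,-14,0,0,0,0,0.5],[-2,-19,0,0,0,0,0.5],[-7,-20,-1,0,0,0,0.5],[-13,-20,-2,0,0,0,0.5],[-19,-20,-3,0,0,0,0.5],[-25,-20,-4,0,-0.05,0,0.5],[-30,-20,-5,0,-0.1,0,0.5]]

```text
time: 44.45
eef_pos: [0.6279, -0.0716, 0.2177]
orientation: [-1.571, 0.0, 1.709]
force: [0.0, 0.3, -1.5]
grip_width: 0.672
```

Emit:
arm_command:
  motion:
    - [[-5,0,-1,0,0,0,0.5],[-11,0,-1.2,0,0,0,0.5],[-13,0,-1.2,0,0,0,0.5],[-13,0,-1.2,0,0,0,0.5],[-13,0,-1.2,0,0,0,0.5]]

```text
time: 45.08
eef_pos: [0.6575, -0.1948, 0.2175]
orientation: [-1.571, -0.001, 1.709]
force: [-0.3, 0.4, -0.4]
grip_width: 0.672
```

```bash
python3 - <<'E'
from h import *
grab("wrist","x_w")
E
python3 go.py .6495 -.2038 .12 .14 .0015
```

```text
pos [ 0.6576 -0.1945  0.2176] [-1.571e+00 -1.000e-03  1.710e+00] w 0.671 F [ 0.2  0.2 -0.6]
shift cm [-0.81  9.76  0.78] turn [-0.    -0.001  0.001]
```

View pics/x_w.png

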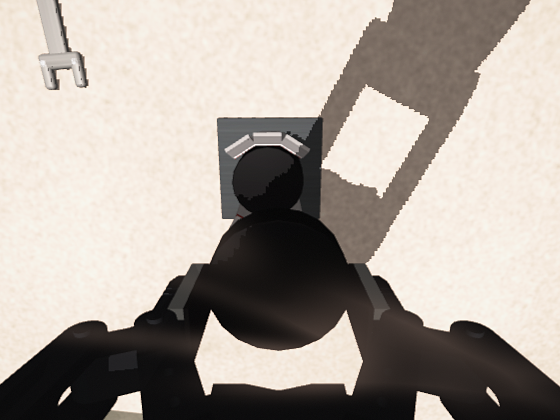

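Emit:
arm_command:
  motion:
    - [[-0.7,0,0.8,0,0,0,0.5],[-0.7,4,0.8,0,0,0,0.5],[-0.7,8,0.8,0,0,0,0.5],[-0.7,9.7,0.8,0,0,0,0.5],[-0.7,9.7,0.8,0,0,0,0.5],[-0.7,9.7,0.8,0,0,0,0.5]]

```text
time: 45.88
eef_pos: [0.6519, -0.2048, 0.1223]
orientation: [-1.574, 0.002, 1.708]
force: [0.6, 0.1, -0.9]
grip_width: 0.673
```

Emit:
arm_command:
  motion:
    - [[0,0,0,0,0,0,0.5],[0,1.5,0,0,0,0,0.5],[0,3,0,0,0,0,0.5],[0,4,0,0,0,0,0.5],[0,4,0,0,0,0,0.5],[0,4,0,0,0,0,0.5]]

```text
time: 46.62
eef_pos: [0.6511, -0.2046, 0.0805]
orientation: [-1.571, 0.0, 1.708]
force: [-0.2, -0.7, -0.4]
grip_width: 0.672
```

```bash
python3 go.py .6495 -.2038 .0715 .14 .0015
```

```text
pos [ 0.6511 -0.2046  0.0805] [-1.571  0.     1.708] w 0.672 F [-0.2 -0.7 -0.4]
shift cm [0.1 0.9 0. ] turn [ 0.001 -0.003 -0.   ]
```

Emit:
arm_command:
  motion:
    - [[0.1,0.5,0,0,0,0,0.5],[0.1,0.85,0,0,0,0,0.5],[0.1,0.85,0,0,0,0,0.5],[0.1,0.85,0,0,0,0,0.15],[0.1,0.85,0,0,0,0,0.15],[0.1,0.85,0,0,0,0,0.15],[0.1,-3,0,0,0,0,0.15],[0.1,-8,0,0,0,0,0.15],[0.1,-12,0,0,0,0,0.0],[0.1,-15,-5,0,0,0,0]]

```text
time: 47.88
eef_pos: [0.6985, -0.1975, 0.2335]
orientation: [-1.571, 0.001, 1.706]
force: [2.0, 0.2, -0.2]
grip_width: 1.002
```

Emit:
arm_command:
  motion:
    - [[0,0,-3,0,0,0,0],[0,0,-3,0,0,0,0],[0,0,-3,0,0,0,0]]

```text
time: 48.25
eef_pos: [0.7291, -0.1926, 0.2297]
orientation: [-1.569, -0.0, 1.708]
force: [0.1, -0.1, -0.1]
grip_width: 0.997
```

```bash
python3 - <<'E'
from h import *
f,c,st=grab("wrist","y_w"); print(st["eef_pos"],st["orientation"],st["grip_width"],st["force"])
b,_,_=grab("side","y_d")
cv2.imwrite("pics/y_2.png",np.hstack([cv2.resize(f[0:260,150:410],(420,420)),cv2.resize(b[150:230,240:320],(380,420),interpolation=cv2.INTER_CUBIC)]))
E
python3 go.py .4515 .2235 .15 .037 0
```

```text
[ 0.72912386 -0.19257603  0.22966524] [-1.56898969e+00 -4.68097333e-04  1.70798820e+00] 0.9973469137187022 [ 0.107284   -0.0807865  -0.05295687]
pos [ 0.7289 -0.1928  0.2303] [-1.57  -0.     1.708] w 0.999 F [ 0.4  0.1 -0.3]
shift cm [45.02  8.06 21.8 ] turn [-0.001  0.1    0.   ]
```

View pics/y_2.png

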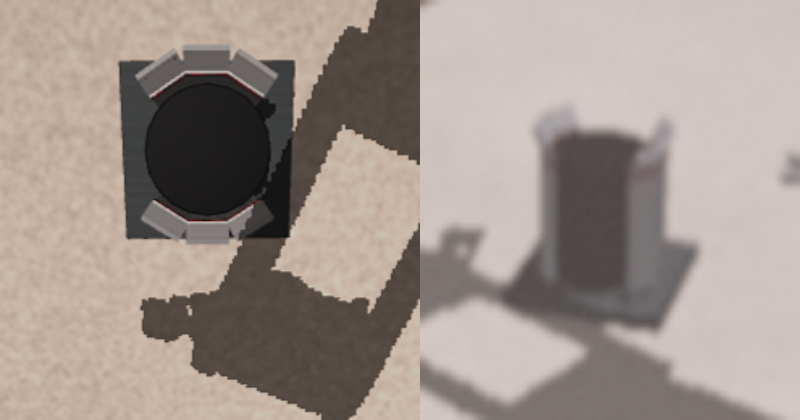

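The four discs lie flat, with the top at the red line. Now pushing the emptied slide home.

Emit:
arm_command:
  motion:
    - [[5.4,0,2.8,0,0,0,0],[10.8,0,5.5,0,0.05,0,0],[16,0,8,0,0.1,0,0],[21.5,0,10.8,0,0.1,0,0],[27,0,13.5,0,0.1,0,0],[32,0,16,0,0.1,0,0],[37.5,0,18.8,0,0.1,0,0],[42.5,4,21,0,0.1,0,0],[45.1,7.8,21.7,0,0.1,0,0],[45.1,7.8,21.7,0,0.1,0,0]]

```text
time: 49.6
eef_pos: [0.4499, 0.2244, 0.1501]
orientation: [-1.565, 0.003, 1.611]
force: [1.0, 0.1, 1.0]
grip_width: 0.999
```

Emit:
arm_command:
  motion:
    - [[0,0,0,0,0,0,0],[0,0,0,0,0,0,0]]

```text
time: 49.85
eef_pos: [0.4547, 0.2239, 0.1539]
orientation: [-1.574, -0.001, 1.606]
force: [-0.1, -0.1, 0.4]
grip_width: 1.003
```

```bash
python3 go.py .4505 .2235 .032 .037 0
```

```text
pos [0.4547 0.2239 0.1539] [-1.574e+00 -1.000e-03  1.606e+00] w 1.003 F [-0.1 -0.1  0.4]
shift cm [-0.03 12.19  0.46] turn [ 0.003 -0.001  0.001]
```

Emit:
arm_command:
  motion:
    - [[0,4,0.4,0,0,0,0],[0,8,0.4,0,0,0,0],[0,11,0.4,0,0,0,0],[0,12.2,0.4,0,0,0,0],[0,12.2,0.4,0,0,0,0.3],[0,12.2,0.4,0,0,0,0.6],[0,12.2,0.4,0,0,0,1],[0,12.2,0.4,0,0,0,1],[0,12.2,0.4,0,0,0,1],[0,12.2,0.4,0,0,0,1]]
  newtons: 40

```text
time: 51.1
eef_pos: [0.4497, 0.2233, 0.0315]
orientation: [-1.572, 0.002, 1.609]
force: [-0.8, -5.8, 6.1]
grip_width: 0.224
```

Emit:
arm_command:
  motion:
    - [[0,0,-1,0,0,0,1],[0,0,-2.5,0,0,0,1],[0,0,-4,0,0,0,1],[0,0,-5.5,0,0,0,1],[0,0,-7,0,0,0,1],[0,0,-8.5,0,0,0,1],[0,0,-9.7,0,0,0,1],[0,0,-10.4,0,0,0,1],[0,0,-10.8,0,0,0,1],[0,0,-10.8,0,0,0,1]]

```text
time: 52.35
eef_pos: [0.5545, 0.2272, 0.0315]
orientation: [-1.565, 0.002, 1.608]
force: [-9.1, -4.3, 11.0]
grip_width: 0.224
```

Emit:
arm_command:
  motion:
    - [[0,0,-0.1,0,0,0,1],[0,0,-0.1,0,0,0,1]]

```text
time: 52.6
eef_pos: [0.5545, 0.2272, 0.0315]
orientation: [-1.563, 0.002, 1.608]
force: [-10.1, -3.3, 11.3]
grip_width: 0.223
```

Home against the stop (10 N, no motion). Releasing and rising for the final look.

Emit:
arm_command:
  motion:
    - [[0,0,0,0,0,0,0.4],[0,0,0,0,0,0,0.2],[0,0,0,0,0,0,0.0],[0,-3,0,0,0,0,0],[0,-8,0,0,0,0,0],[0,-13,0,0,0,0,0],[0,-19,0,0,0,0,0],[0,-22,-4,0,0,0,0],[0,-22,-7,0,0,0,0],[0,-22,-7,0,0,0,0]]

```text
time: 53.85
eef_pos: [0.6297, 0.2309, 0.2496]
orientation: [-1.571, 0.0, 1.607]
force: [-0.7, 0.2, -1.4]
grip_width: 0.997
```

Run:
```python
from h import *
f,c,st=grab("wrist","z_w"); print(st["eef_pos"],st["grip_width"],st["force"],st["time"])
for u in [(282,100)]: pass
b,_,_=grab("side","z_d");a,_,_=grab("scene","z_s")
print("handle home proj expected",proj(c,(.555,.2277,.055)))
cv2.imwrite("pics/z_2.png",np.vstack([cv2.resize(np.hstack([f[60:220,200:360],b[150:310,100:320],]),None,fx=2,fy=2)]))
```

```text
[0.62972586 0.23088203 0.24962012] 0.9972179695324734 [-0.68085642  0.18089804 -1.41672099] 53.85
handle home proj expected [277.84659528 100.22033424]
```

View pics/z_2.png

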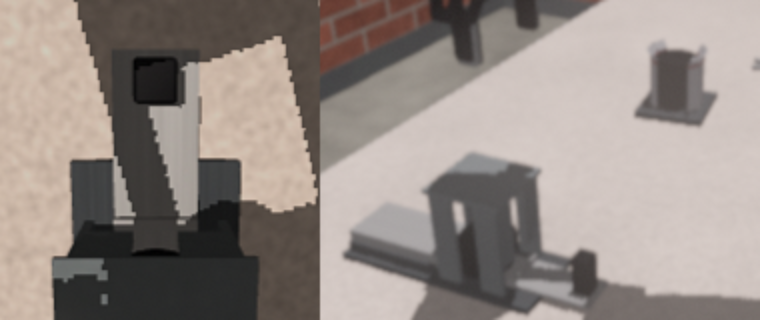

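View pics/z_s.png

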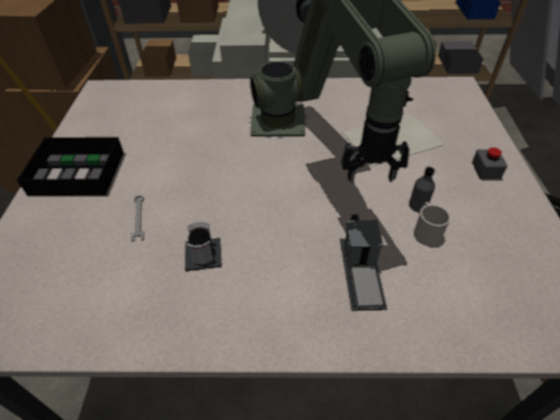

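View pics/z_d.png

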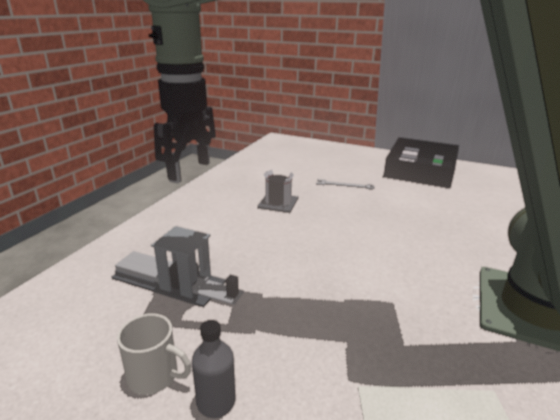

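The slide is home (handle at wrist (278,100), exactly where projected), two discs are left in the chute, the tube is full to the line, the bench is free of discs, and the wrench, bottle and mug are where they were. Handing in.

Run:
```python
from workcell import bot
print(bot.finish_job())
```

```text
the job is handed in; nothing more can be done
None
```

The gauge tube now holds four discs stacked flat, with the top of the stack at the red line. I put in the one loose disc lying on the bench first, then drew exactly three from the chute one at a time. The job was handed in at about 54 s.

- **Tube:** the wrist and side pictures show four flat discs, with the top at the red line by eye. I did not measure the height of the top face.
- **Slide:** it is pushed home against its stop, with about 10 N on it and no further movement. The handle's top appears where its starting position projects.
- **Chute and bench:** two of the five discs should remain in the chute, counting draws. The side picture shows discs still in it, but I did not count them there. No disc is left on the bench.
- **Bystanders:** the wrench, bottle and mug look to be where they started.

One measurement disagreed: I measured the first drawn disc about 10 mm nearer the robot than the nominal pocket point, more than the stated 5 mm. It gripped and seated normally. I saw no grip slip and no knocked disc, and every force I read stayed below about 20 N.

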